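# Dock two battery packs in latched charging docks

## Robot

A 6-joint arm with a two-finger parallel gripper is mounted at the origin on the work surface. World frame = base frame: x ahead of the robot, y to its left, z up, the work surface at z = 0. Lengths are in m, angles in degrees, forces in N, time in s.
With the tool pointing down it reaches from about 0.375 to 0.9 m from the base axis. Payload 3.1 kg.
Tool frame: the origin (TCP) lies at the centre of the arm's flange, where the gripper is bolted on; the fingertips stand 182 mm ahead of it and the grasp point (between the pads) lies 164 mm ahead of it; x points along the fingers, z is the direction in which the jaws open and shut, and the axes are right-handed (so a half turn about x gives the same grasp; the last joint's range is limited). The gripper opens to 87 mm and grips with 3 to 60 N. Pads are 19 mm wide; open, the fingers measure 117 mm over their backs; the gripper's body (75 mm by 190 mm) begins 51 mm behind the grasp point.
Start: joints at [-86.832, 30.224, 82.088, -0, 67.689, -10.227], TCP at [0.145, -0.608, 0.405] pointing down, gripper open.
Joint ranges: [-176.69, 176.69], [-43.24, 126.21], [12.49, 139.97], [-82, 262], [0, 151.66], [-163.58, 163.58]. Speed limits (degrees/s): [159.86, 159.86, 180, 180, 180, 180].

## Interface

Orientations are given as a 3x3 rotation matrix whose columns are the frame's x, y, z axes.
In Python, from rig import bot gives the robot as it stands.
- The arm moves only by the shell command python3 -m crank 'ROWS' [OPENING]. ROWS is JSON, a list of rows, each an object with "offset": the shift along the tool's x, y, z in m, a list of three; "spin": the turn about the tool's x in rad. A call has 1 to 12 rows; each row shifts and turns the commanded pose from where the row before left it, along the tool's axes as they then stand; what a row does not reach is not made up. A row lasts 1/10 s, in which the tool goes at most 50 mm and 8.59 degrees, less where a joint would pass 70% of its speed; a pose out of reach is approached as far as the arm can. A call is refused whole if a number of a shift passes 0.05 or a number of a turn 0.15, either way. A call with a gripper value outside its range is refused whole. OPENING is the finger opening in m, from 0 to 0.087, set as the call begins (- or left out, the last holds). The fingers move at their own pace and stop on an object; the grip force is fixed at half the most. Time passes only in rows, so rows that do not move let the fingers close. It gives the time, the measured TCP pose, the force and the opening at its end, in the units of the state.
- bot.read_state(): the state, without advancing time (a new reading comes with each control period).
- bot.capture(name): name is "scene" or "top"; returns a dict with "pixels" (400x640x3 uint8, blue, green, red), "depth" (400x640 float32, m along the optical axis (not along the pixel's ray), 0 where there is no reading), "K" (3x3 intrinsics, pixels), "world_to_cam" (4x4, takes a point from world to camera coordinates). Camera axes: x right, y up, looking along -z (the intrinsics and any distortion apply to the point x, -y, -z); pixel columns grow to the right and rows downward; lengths in m; the calibration is good to about 2 mm. A picture is of the moment at which its call begins.
- bot.hand_in(): hands the job in, once; it reports no verdict.
Trained networks look in a picture, given as the dict that the camera call returned (one of the last four; its "shot" number tells which), for a name from the list of things; names that differ only in an ending like _2 or _b are one class to them, and where a whole thing is asked for, a point or a joint stands for the part that bears it (a point fixed in the world has none). Each returns a list of dicts, best first, with "p" (0 to 1); they miss things now and then, are a little off and sometimes report something else, mostly with a low value. They report only what shows in the picture. A call takes as long as a camera call. They do not tell look-alikes from the thing itself.
- bot.regions_of(label, picture): "region" (400x640 bool, what is visible of it) and "extent" ([centre column, centre row, width, height] in pixels, round what is visible of it).
The state is a dict: "time_s": time; "joint_positions": joint angles; "qvel": joint speeds; "tau": joint torques, N m; "position": TCP position; "tcp_rot": TCP orientation; "force": force on the tool from outside, world axes, zero at the start; "moment": the same for the moment, N m; "opening": opening from 0.0 (shut) to 1.0 (fully open).
Only numpy, scipy, OpenCV 4.12 (cv2) and the standard library are available. Lean on these libraries where they do the work, as an engineer would, in place of code of your own. Each camera call takes 0.05 s, during which the arm holds its last target.

## Task

Put both cordless-tool battery packs on charge: at each dock, press the latch's thumb tab aside until the latch stays open, then push the pack that stands in front of it, nose first, fully home so that the latch snaps shut behind it. The long pack belongs in the deep dock, the short one in the shallow dock, in whichever order you like; leave the other things on the bench where they are.

Things in the scene. Friction and masses are not known exactly. Their poses are not given: they have to be found in the camera images.
- dock_long: Long dock, grey metal, fixed: a floorless bay (packs slide on the bench), charger housing behind. Origin: bench level, middle of the mouth; x into the bay, z up; yaw to 0.2 rad. Bay 67 mm wide, walls 52 high, flared to 80 over the first 25 mm; roof from x = 55 mm inwards, top 60; housing top 66; back stop x = 134 mm. Latch outside the left (+y of the dock) wall.
- home_long (a point): Where the centre of the long pack is when fully home against the back stop: x = 69, y = 0, z = 25 mm of the dock (tail 4 mm inside the mouth). Axes as the dock's.
- latch_long (a joint): Long dock's latch: steel L-lever, upright pivot at x = 140.5, y = +52 mm of the dock. 0 shut, 0.28 rad fully open (hook swung aside towards +y). Over-centre spring, 1.2 N at the tab: past 0.14 it jumps open and stays, else springs shut. Open, a trip arm sticks out 15 mm before the back stop; a pack pushed home presses it back (about 4 N plus friction) and the latch snaps shut.
- hook_long (a point): Inner tip of that latch's steel hook, moving with it. Shut, the hook bars the mouth: 10 mm thick, x = -3 to -13, y = +22 (this point) to +56, z = 8 to 52 mm of the dock; it lies 7 mm behind the tail of a pack that is home. It snaps back there, so push the tail near its middle or on the side away from the hook.
- tab_long (a point): Middle of the inner face of that latch's thumb tab, moving with it: black upright plate in front of the hook and flush with its tip, 30 mm long (15 mm to either side along the dock's x), 6 thick, 8 to 68 mm above the bench. Shut: x = -28, y = +22, z = 38 mm of the dock. Press it towards +y of the dock; full travel about 47 mm.
- pack_long_center (a point): Centre (half-way up) of the long battery pack: black slab 130 long (x) x 64 wide (y) x 50 mm high, two grey rails on top, about 0.50 kg, standing flat. x points to its nose (upright corners rounded, radius 10 mm); the tail is flat. Starts before its own dock, nose to it, 55 to 80 mm off the mouth, up to 12 mm aside and 0.15 rad askew.
- dock_short: Short dock, grey metal, fixed: a floorless bay (packs slide on the bench), charger housing behind. Origin: bench level, middle of the mouth; x into the bay, z up; yaw to 0.2 rad. Bay 67 mm wide, walls 52 high, flared to 80 over the first 25 mm; roof from x = 40 mm inwards, top 60; housing top 66; back stop x = 99 mm. Latch outside the right (-y of the dock) wall.
- home_short (a point): Where the centre of the short pack is when fully home against the back stop: x = 52, y = 0, z = 25 mm of the dock (tail 4 mm inside the mouth). Axes as the dock's.
- latch_short (a joint): Short dock's latch: steel L-lever, upright pivot at x = 105.5, y = -52 mm of the dock. 0 shut, 0.28 rad fully open (hook swung aside towards -y). Over-centre spring, 1.5 N at the tab: past 0.14 it jumps open and stays, else springs shut. Open, a trip arm sticks out 15 mm before the back stop; a pack pushed home presses it back (about 4 N plus friction) and the latch snaps shut.
- hook_short (a point): Inner tip of that latch's steel hook, moving with it. Shut, the hook bars the mouth: 10 mm thick, x = -3 to -13, y = -22 (this point) to -56, z = 8 to 52 mm of the dock; it lies 7 mm behind the tail of a pack that is home. It snaps back there, so push the tail near its middle or on the side away from the hook.
- tab_short (a point): Middle of the inner face of that latch's thumb tab, moving with it: black upright plate in front of the hook and flush with its tip, 30 mm long (15 mm to either side along the dock's x), 6 thick, 8 to 68 mm above the bench. Shut: x = -28, y = -22, z = 38 mm of the dock. Press it towards -y of the dock; full travel about 37 mm.
- pack_short_center (a point): Centre (half-way up) of the short battery pack: black slab 95 long (x) x 64 wide (y) x 50 mm high, two grey rails on top, about 0.38 kg, standing flat. x points to its nose (upright corners rounded, radius 10 mm); the tail is flat. Starts before its own dock, nose to it, 55 to 80 mm off the mouth, up to 12 mm aside and 0.15 rad askew.
- oil_filter: Bystander: white oil filter canister, 68 mm across, 70 mm high, standing between the two packs; origin at the centre of its underside. Leave it alone.
- plug_box: Bystander: small carton 90 x 58 x 45 mm high, between the docks further back; origin at the centre of its underside. Leave it alone.
- wrench: Bystander: open-ended wrench 200 mm long, lying to the right; origin at the centre of its underside. Leave it alone.
- grease_tin: Bystander: grease tin 76 mm across, 100 mm high, standing to the left; origin at the centre of its underside. Leave it alone.
There are look-alikes about, which are no part of the job. What is shaped like the part that bears pack_long_center but yellow is not meant. Leave any blue look-alike of the part that bears pack_short_center alone.

How it is judged (in metres and radians):
On the way, in this order (a step that is already met when the one before it is completed fails the run):
1. a latch has been pressed open while its pack is still outside (((value of joint latch_long above 0.22 rad and x of pack_long_center in the frame of dock_long below -0.085 m) or (value of joint latch_short above 0.22 rad and x of pack_short_center in the frame of dock_short below -0.0675 m))), for 0.1 s.
2. one pack is home in its dock and the latch has snapped shut behind it (((x of pack_long_center in the frame of dock_long between 0.06 and 0.075 m and y of pack_long_center in the frame of dock_long between -0.006 and 0.006 m and angle between pack_long_center's own z axis and vertical below 0.1 rad and height (world z) of pack_long_center below 0.032 m and value of joint latch_long below 0.05 rad) or (x of pack_short_center in the frame of dock_short between 0.0425 and 0.0575 m and y of pack_short_center in the frame of dock_short between -0.006 and 0.006 m and angle between pack_short_center's own z axis and vertical below 0.1 rad and height (world z) of pack_short_center below 0.032 m and value of joint latch_short below 0.05 rad))), for 0.2 s.
At the end, for the whole second after the job is handed in: Both packs lie flat in their own docks, pushed home (centre no more than 9 mm short of the back-stop position, within 6 mm of the bay's middle line), at rest, and both latches are shut (under 0.05 rad) (x of pack_long_center in the frame of dock_long between 0.06 and 0.075 m and y of pack_long_center in the frame of dock_long between -0.006 and 0.006 m and angle between each of pack_long_center, pack_short_center's own z axis and vertical below 0.1 rad and height (world z) of each of pack_long_center, pack_short_center below 0.032 m and value of joint each of latch_long, latch_short below 0.05 rad and x of pack_short_center in the frame of dock_short between 0.0425 and 0.0575 m and y of pack_short_center in the frame of dock_short between -0.006 and 0.006 m and linear speed of each of pack_long, pack_short below 0.02 m/s); the robot touches nothing.
It fails at once if one of the other things on the bench is pushed more than 40 mm away (distance of any of oil_filter, plug_box, wrench, grease_tin from where it was at the start of the episode above 0.04 m).
It also fails if it takes over 72 s, if anything falls off the work surface, if the arm or the gripper's body presses on something with over 40 N, if the wrist force passes 120 N, or if a joint passes its speed limit or range.

## Working session

There is one attempt and no reset: what is moved stays moved. The work goes in short steps, Python scripts to look and compute and a shell command to move; the robot and the scene stay as the last step left them, time stands still between calls to the robot, and variables do not carry over. Pictures are saved under pics/ and viewed, and the job is handed in when it is done.

```bash
ls; mkdir -p pics; python3 - <<'E'
from rig import bot
import cv2
s=bot.read_state(); print(s)
for n in("scene","top"):
    c=bot.capture(n); cv2.imwrite(f"pics/{n}0.png",c["pixels"]); print(n,c["K"],c["world_to_cam"],c["shot"])
E
```

```text
pics
{'time_s': 0.0, 'joint_positions': array([-8.68316625e+01,  3.02771612e+01,  8.21557533e+01, -1.51281616e-03,
        6.76887926e+01, -1.02285746e+01]), 'qvel': array([-0.01539207,  0.01534936, -0.05787636, -0.04009751, -0.01897529,
        0.00414922]), 'tau': array([ 3.84387668e-04, -4.40041709e+01, -1.76592904e+01,  6.32240810e-02,
        5.81669784e-02, -1.59213896e-04]), 'position': array([ 0.14480253, -0.60764178,  0.40379409]), 'tcp_rot': array([[-1.41792919e-04,  9.72786063e-01,  2.31705105e-01],
       [ 2.11959104e-03,  2.31704879e-01, -9.72783818e-01],
       [-9.99997744e-01,  3.53186207e-04, -2.09476273e-03]]), 'force': array([-0.91459385,  0.31498837, -0.36472721]), 'moment': array([0.00747857, 0.01788319, 0.04518974]), 'opening': 1.0020982187735248}
scene [[382.56164162   0.         318.76854361]
 [  0.         382.56164162 193.86189735]
 [  0.           0.           1.        ]] [[-0.51020706  0.85994532 -0.01352048  0.30950753]
 [-0.74198562 -0.43216303  0.51253531  0.43149932]
 [ 0.43490929  0.27153114  0.85855969 -1.51819743]
 [ 0.          0.          0.          1.        ]] 1
top [[386.8540514    0.         325.14381061]
 [  0.         386.8540514  204.49339819]
 [  0.           0.           1.        ]] [[ 0.01577328 -0.99986978  0.00341004  0.00295778]
 [ 0.99575759  0.01601744  0.09061054 -0.59902264]
 [-0.09065336  0.00196635  0.99588057 -1.2868192 ]
 [ 0.          0.          0.          1.        ]] 2
```

View pics/scene0.png

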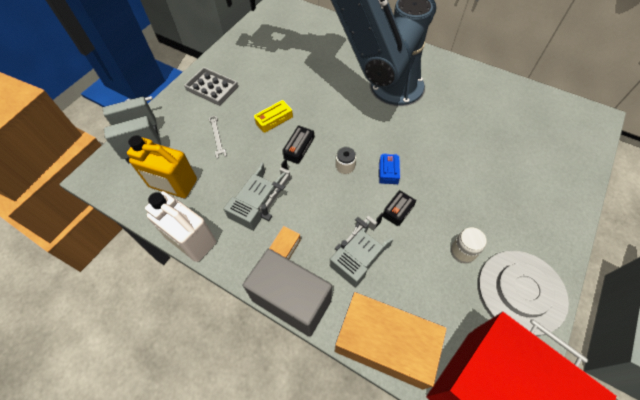

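View pics/top0.png

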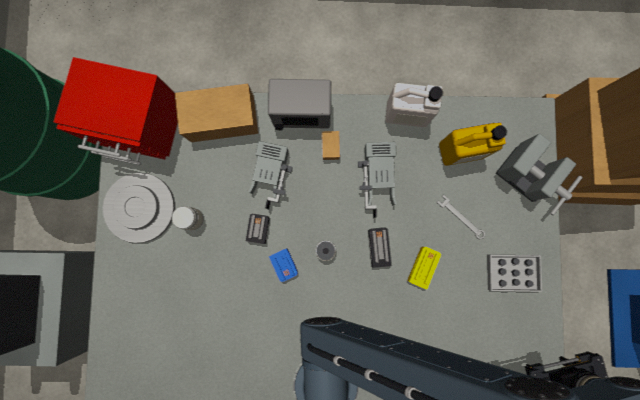

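Top picture: the long dock is at about (380,170) with its black pack at (379,247). The short dock is at (268,165) with its pack at (258,228). Yellow and blue look-alikes are at (425,268) and (284,265). I'll zoom in and measure.

```bash
cat > h.py <<'E'
import numpy as np, cv2
from rig import bot
def unproj(c,u,v,z=None,d=None):
    K=c["K"];M=c["world_to_cam"];R=M[:3,:3];t=M[:3,3]
    u=np.asarray(u,float);v=np.asarray(v,float)
    r=np.stack([(u-K[0,2])/K[0,0],-(v-K[1,2])/K[1,1],-np.ones_like(u)],-1)
    if d is not None: return (r*np.asarray(d)[...,None]-t)@R
    o=-t@R; w=r@R
    return o+w*((z-o[2])/w[...,2])[...,None]
def proj(c,P):
    K=c["K"];M=c["world_to_cam"];p=np.asarray(P)@M[:3,:3].T+M[:3,3]
    return np.stack([K[0,2]+K[0,0]*p[...,0]/-p[...,2],K[1,2]+K[1,1]*-p[...,1]/-p[...,2]],-1)
def F(x,y,yaw): return np.array([x,y,yaw])
def tow(f,P):
    P=np.asarray(P,float);c,s=np.cos(f[2]),np.sin(f[2]);o=P.copy()
    o[...,0]=f[0]+c*P[...,0]-s*P[...,1];o[...,1]=f[1]+s*P[...,0]+c*P[...,1];return o
def tol(f,P):
    P=np.asarray(P,float);c,s=np.cos(f[2]),np.sin(f[2]);o=P.copy();a=P[...,0]-f[0];b=P[...,1]-f[1]
    o[...,0]=c*a+s*b;o[...,1]=-s*a+c*b;return o
E
python3 - <<'E'
from h import *
c=bot.capture("top")
im=c["pixels"]
cv2.imwrite("pics/zl.png",cv2.resize(im[130:280,330:430],None,fx=4,fy=4,interpolation=cv2.INTER_CUBIC))
cv2.imwrite("pics/zs.png",cv2.resize(im[130:280,220:320],None,fx=4,fy=4,interpolation=cv2.INTER_CUBIC))
for n in ["dock_long","dock_short","pack_long_center","pack_short_center","tab_long","tab_short","hook_long","oil_filter","grease_tin"]:
    for r in bot.regions_of(n,c)[:3]:
        g=r["region"]&(c["depth"]>0); v,u=np.nonzero(g)
        P=unproj(c,u,v,d=c["depth"][g])
        print(n,round(r["p"],2),np.round(r["extent"],1),np.round(np.median(P,0),3),np.round(P[:,2].max(),3))
np.savez("top.npz",**{k:c[k] for k in("pixels","depth","K","world_to_cam")})
c=bot.capture("scene");np.savez("scene.npz",**{k:c[k] for k in("pixels","depth","K","world_to_cam")})
im=c["pixels"];cv2.imwrite("pics/zsc.png",cv2.resize(im[110:290,215:425],None,fx=3.5,fy=3.3,interpolation=cv2.INTER_CUBIC))
E
```

```text
dock_long 0.67 [462.2 216.5  47.1  46.8] [ 0.572 -0.449  0.007] 0.014
dock_long 0.57 [377.8 181.2  32.1  74.5] [ 0.718 -0.158  0.06 ] 0.074
dock_long 0.48 [379.2 245.1  23.7  43.2] [ 0.459 -0.17   0.041] 0.057
dock_short 0.86 [271.9 173.7  45.   63.7] [0.716 0.194 0.06 ] 0.076
pack_long_center 0.71 [380.7 246.3  24.   41. ] [ 0.458 -0.169  0.041] 0.057
pack_long_center 0.56 [424.2 267.7  31.5  45.8] [ 0.395 -0.32   0.041] 0.057
pack_short_center 0.81 [257.8 228.6  21.5  31.5] [0.512 0.236 0.042] 0.056
pack_short_center 0.75 [282.9 264.9  25.3  32.3] [0.394 0.145 0.042] 0.056
tab_long 0.71 [369.6 188.1  12.9  58.1] [ 0.65 -0.13  0.05] 0.071
tab_short 0.62 [277.3 185.5  22.6  37. ] [0.624 0.171 0.047] 0.076
hook_long 0.71 [276.2 183.4  20.9  40.9] [0.62  0.171 0.048] 0.076
hook_long 0.68 [368.6 190.5  16.1  54.8] [ 0.599 -0.128  0.046] 0.071
oil_filter 0.56 [325.  250.7  23.2  23.3] [0.447 0.01  0.069] 0.076
grease_tin 0.98 [187.5 218.9  29.4  25.5] [0.542 0.452 0.098] 0.107
grease_tin 0.54 [278.7 188.   19.6  44.6] [0.615 0.175 0.048] 0.076
grease_tin 0.3 [370.3 188.   15.   58.8] [ 0.611 -0.127  0.046] 0.071
```

View pics/zl.png

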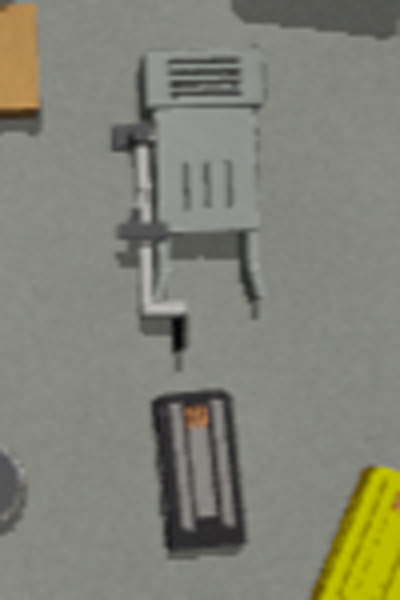

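View pics/zs.png

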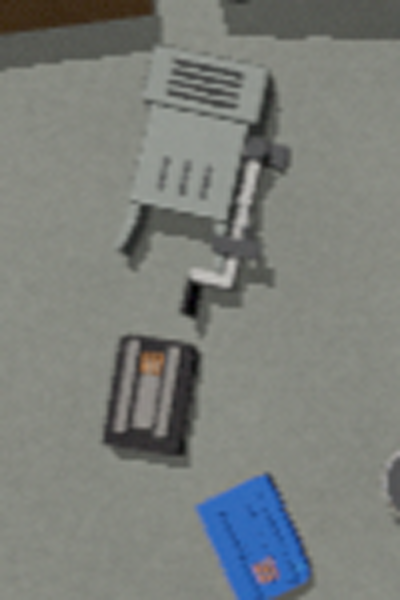

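View pics/zsc.png

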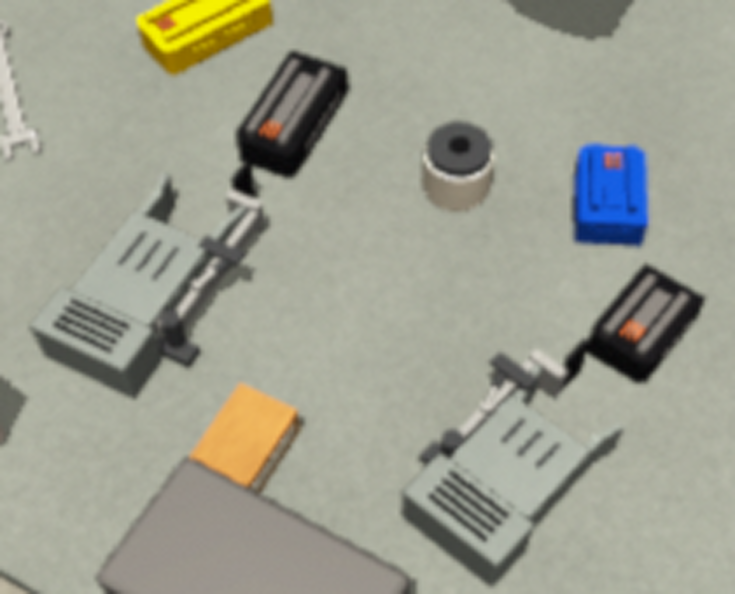

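```bash
python3 - <<'E'
from h import *
for n in("top","scene"):
    c=dict(np.load(n+".npz")); d=c["depth"]; v,u=np.nonzero(d>0); P=unproj(c,u,v,d=d[v,u]).reshape(-1,3)
    for nm,(cx,cy),rad,zl,zh in [("packL",(.458,-.169),.09,.03,.062),("packS",(.512,.236),.075,.03,.062),("dockL",(.718,-.17),.075,.053,.0635),("dockS",(.71,.2),.075,.053,.0635),("houseL",(.77,-.16),.1,.0635,.072),("houseS",(.76,.2),.1,.0635,.072)]:
        g=(np.hypot(P[:,0]-cx,P[:,1]-cy)<rad)&(P[:,2]>zl)&(P[:,2]<zh)
        q=P[g]; 
        r=cv2.minAreaRect((q[:,:2]*1000).astype(np.float32))
        print(n,nm,g.sum(),"z",np.round(np.percentile(q[:,2],[10,50,90]),4),np.round(r[0],1),np.round(r[1],1),round(r[2],2))
    t=(np.abs(P[:,0]-.4)<.02)&(np.abs(P[:,1]-.3)<.05); print("bench z",np.median(P[t,2]))
E
```

```text
top packL 762 z [0.037  0.0414 0.0499] [ 458.9 -173. ] [129.9  64.9] 6.12
top packS 552 z [0.0375 0.042  0.0506] [514.6 239.1] [65.1 95.4] 82.89
top dockL 794 z [0.0563 0.0596 0.0625] [ 718.1 -166. ] [135.3 107.4] 0.72
top dockS 669 z [0.0558 0.0597 0.0625] [711.8 199.7] [106.1 143.8] 83.63
top houseL 405 z [0.064  0.0662 0.0693] [ 741.1 -170.6] [135.6  97.4] 0.99
top houseS 411 z [0.0641 0.0666 0.0694] [732.6 202.5] [ 98.8 131.5] 79.25
bench z 0.000445828679432745
scene packL 591 z [0.0367 0.0409 0.0493] [ 458.6 -173.2] [134.3  67.1] 6.72
scene packS 576 z [0.0374 0.0412 0.0496] [525.9 237.1] [ 64.5 118.8] 82.3
scene dockL 813 z [0.0564 0.0594 0.0621] [ 721.4 -167.9] [138.8 110.9] 3.69
scene dockS 853 z [0.0568 0.0596 0.0622] [710.5 199.5] [106.6 141.5] 84.09
scene houseL 385 z [0.0641 0.0659 0.0687] [ 746.  -172.1] [130.3  99.3] 2.27
scene houseS 529 z [0.0643 0.0661 0.0684] [734.8 203.4] [ 99.  130.2] 79.13
bench z -0.0002213926267096545
```

```bash
cat > rect.py <<'E'
from h import *
def rect(c,x0,x1,y0,y1,z,s=0.5):
    # rows: x descending, cols: y descending ; s mm/px
    xs=np.arange(x1,x0,-s);ys=np.arange(y1,y0,-s)
    Y,X=np.meshgrid(ys,xs);P=np.stack([X,Y,np.full_like(X,z)],-1)/1000
    uv=proj(c,P).astype(np.float32)
    im=cv2.remap(c["pixels"],uv[...,0],uv[...,1],cv2.INTER_CUBIC)
    for k in range(int(np.ceil(x0/50)*50),int(x1),50): r=int((x1-k)/s); cv2.line(im,(0,r),(12,r),(0,0,255),1); cv2.putText(im,str(k),(14,r+4),0,.35,(0,0,255))
    for k in range(int(np.ceil(y0/50)*50),int(y1),50): r=int((y1-k)/s); cv2.line(im,(r,0),(r,12),(0,0,255),1); cv2.putText(im,str(k),(r-8,22),0,.35,(0,0,255))
    return im
def draw(im,f,pts,x1,y1,col,s=0.5):
    w=tow(f,np.array(pts,float)/1000)*1000
    q=np.stack([(y1-w[:,1])/s,(x1-w[:,0])/s],-1).astype(np.int32)
    cv2.polylines(im,[q],False,col,1)
E
python3 - <<'E'
from rect import *
c=dict(np.load("top.npz"))
a=rect(c,540,800,-250,-90,60); b=rect(c,540,800,120,280,60)
cv2.imwrite("pics/r60.png",np.hstack([a,b]))
E
```

```text
(no output)
```

View pics/r60.png

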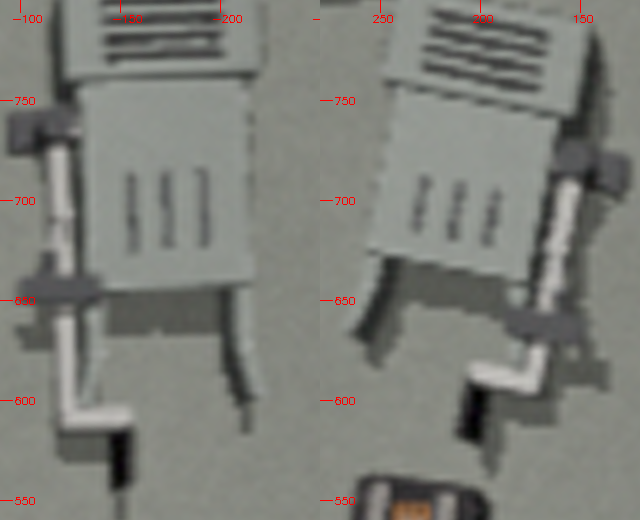

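```bash
cat > ov.py <<'E'
from h import *
def model(kind):
    if kind=="L": xr,xb,s=55,134,1
    else: xr,xb,s=40,99,-1
    L=[]
    w=40.5
    L.append(([[xr,-w,60],[xr,w,60],[xb-20,w,60]],(0,255,0)));L.append(([[xr,-w,60],[xb-20,-w,60]],(0,255,0)))
    for k in(1,-1): L.append(([[xr,33.5*k,52],[25,33.5*k,52],[0,40*k,52],[0,40*k,0]],(255,255,0)))
    L.append(([[-3,56*s,52],[-3,22*s,52],[-13,22*s,52],[-13,56*s,52],[-3,56*s,52]],(0,0,255)))
    L.append(([[-13,22*s,68],[-43,22*s,68],[-43,28*s,68],[-13,28*s,68],[-13,22*s,68]],(255,0,255)))
    return L
def pack(l): 
    a=l/2; return [([[a,32,50],[a,-32,50],[-a,-32,50],[-a,32,50],[a,32,50]],(0,255,255))]
def ov(c,items,u0,v0,u1,v1,s):
    im=cv2.resize(c["pixels"][v0:v1,u0:u1],None,fx=s,fy=s,interpolation=cv2.INTER_CUBIC)
    for f,L in items:
        for pts,col in L:
            q=proj(c,tow(f,np.array(pts,float)/1000))
            q=((q-[u0,v0]+.5)*s-.5)*16
            cv2.polylines(im,[np.round(q).astype(np.int32)],False,col,1,cv2.LINE_AA,4)
    return im
E
python3 - <<'E'
from ov import *
fL=F(.6015,-.178,.041);fS=F(.6296,.223,-.17)
pL=F(.459,-.173,.107);pS=F(.5146,.239,-.124)
it=[(fL,model("L")),(fS,model("S")),(pL,pack(130)),(pS,pack(95))]
t=dict(np.load("top.npz"));s=dict(np.load("scene.npz"))
cv2.imwrite("pics/ov1.png",np.hstack([ov(t,it,340,140,410,280,4.2),ov(t,it,230,140,300,280,4.2)]))
cv2.imwrite("pics/ov2.png",ov(s,it,220,120,420,290,3.5))
E
```

```text
(no output)
```

View pics/ov1.png

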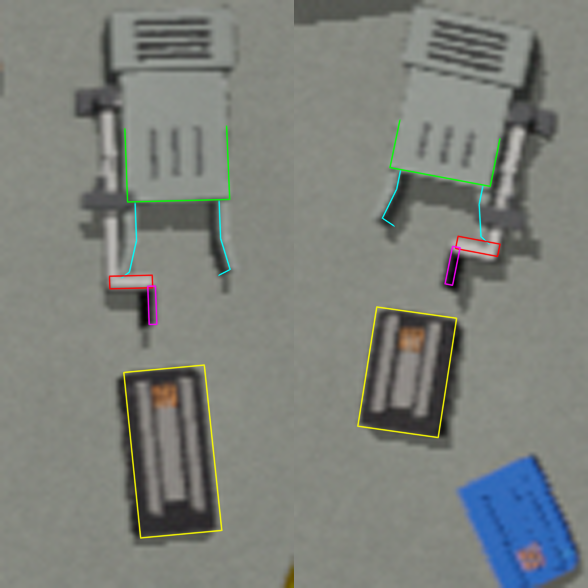

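View pics/ov2.png

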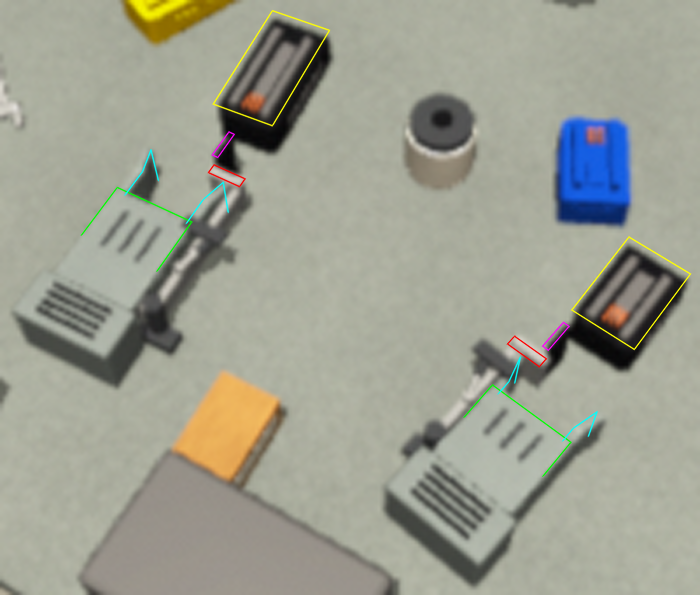

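```bash
cat > cfg.py <<'E'
from h import *
fL=F(.6015,-.178,.041);fS=F(.6296,.223,-.17)
pL=F(.459,-.173,.107);pS=F(.5146,.2375,-.124)
def to(f,x,y,ztip,yaw=None,tip=.182):
    """rows needed (tool axes) to bring fingertip to dock point (mm), yaw = abs tool-y yaw"""
    s=bot.read_state();R=s["tcp_rot"];p=s["position"]
    yaw=f[2] if yaw is None else yaw
    w=tow(f,np.array([x,y,0])/1000);w[2]=ztip/1000+tip
    cur=np.arctan2(R[1,1],R[0,1])
    print("d_world",np.round(w-p,4),"tool off NOW",np.round(R.T@(w-p),4),"spin",round(cur-yaw,4))
    c,q=np.cos(yaw),np.sin(yaw);R2=np.array([[0,c,q],[0,q,-c],[-1,0,0]])
    print("   after spin off",np.round(R2.T@(w-p),4))
def where(f):
    s=bot.read_state();R=s["tcp_rot"];p=s["position"]-[0,0,.182]
    print("t",s["time_s"],"tip in dock mm",np.round(tol(f,p)*1000,1),"yaw err",round(np.arctan2(R[1,1],R[0,1])-f[2],4),"F",np.round(s["force"],1),"down",np.round(R[:,0],3))
E
python3 - <<'E'
from cfg import *
for p,f in((pL,fL),(pS,fS)): print(np.round(tol(f,np.r_[p[:2],0])*1000,1),p[2]-f[2])
print(tow(fL,np.array([-28,0,0])/1000),tow(fS,np.array([-28,0,0])/1000))
to(fL,-29,0,150)
E
```

```text
[-142.2   10.8    0. ] 0.066
[-115.8   -5.2    0. ] 0.04600000000000001
[ 0.57352353 -0.17914768  0.        ] [0.60200363 0.22773711 0.        ]
d_world [ 0.4277  0.4288 -0.0728] tool off NOW [ 0.0728  0.5154 -0.3181] spin 0.1928
   after spin off [ 0.0728  0.4449 -0.4109]
```

```bash
python3 -m crank '[{"offset":[0,0,0],"spin":0.0964},{"offset":[0,0,0],"spin":0.0964},{"offset":[0,0.03,-0.0277],"spin":0},{"offset":[0,0.03,-0.0277],"spin":0},{"offset":[0,0.03,-0.0277],"spin":0},{"offset":[0,0.03,-0.0277],"spin":0},{"offset":[0,0.03,-0.0277],"spin":0},{"offset":[0,0.03,-0.0277],"spin":0},{"offset":[0,0.03,-0.0277],"spin":0},{"offset":[0,0.03,-0.0277],"spin":0},{"offset":[0,0.03,-0.0277],"spin":0},{"offset":[0,0.03,-0.0277],"spin":0}]' 0
python3 -c "
from cfg import *
where(fL);to(fL,-29,0,150)"
```

```text
time_s: 1.85
position: [0.4342, -0.3176, 0.405]
tcp_rot: [[0.0, 0.999, 0.041], [-0.001, 0.041, -0.999], [-1.0, 0.0, 0.001]]
force: [0.8, -0.5, 0.5]
opening: 0.027
t 1.85 tip in dock mm [-172.8 -132.7  223. ] yaw err -0.0001 F [ 0.8 -0.5  0.5] down [ 0.    -0.001 -1.   ]
d_world [ 0.1383  0.1384 -0.073 ] tool off NOW [ 0.073   0.1438 -0.1327] spin -0.0001
   after spin off [ 0.073   0.1438 -0.1327]
```

```bash
python3 -m crank '[{"offset":[0,0.024,-0.022],"spin":0},{"offset":[0,0.024,-0.022],"spin":0},{"offset":[0,0.024,-0.022],"spin":0},{"offset":[0,0.024,-0.022],"spin":0},{"offset":[0,0.024,-0.022],"spin":0},{"offset":[0.02,0.024,-0.0207],"spin":0},{"offset":[0.03,0,0],"spin":0},{"offset":[0.023,0,0],"spin":0},{"offset":[0,0,0],"spin":0},{"offset":[0,0,0],"spin":0}]' 0
python3 - <<'E'
from cfg import *
where(fL);to(fL,-29,-2,18)
from ov import *
for n in("top","scene"):
    c=bot.capture(n);it=[(fL,model("L")),(fS,model("S")),(pL,pack(130)),(pS,pack(95))]
    im=ov(c,it,330,130,430,280,4) if n=="top" else ov(c,it,220,110,380,230,4.5)
    cv2.imwrite(f"pics/a_{n}.png",im)
E
```

```text
time_s: 2.85
position: [0.5719, -0.1825, 0.3319]
tcp_rot: [[-0.0, 0.999, 0.041], [0.0, 0.041, -0.999], [-1.0, -0.0, -0.0]]
force: [-0.3, -1.2, 0.6]
opening: 0.005
t 2.85 tip in dock mm [-29.8  -3.3 149.9] yaw err -0.0001 F [-0.3 -1.2  0.6] down [-0.  0. -1.]
d_world [ 0.0007  0.0014 -0.1319] tool off NOW [ 0.1319  0.0008 -0.0013] spin -0.0001
   after spin off [ 0.1319  0.0008 -0.0013]
```

View pics/a_scene.png

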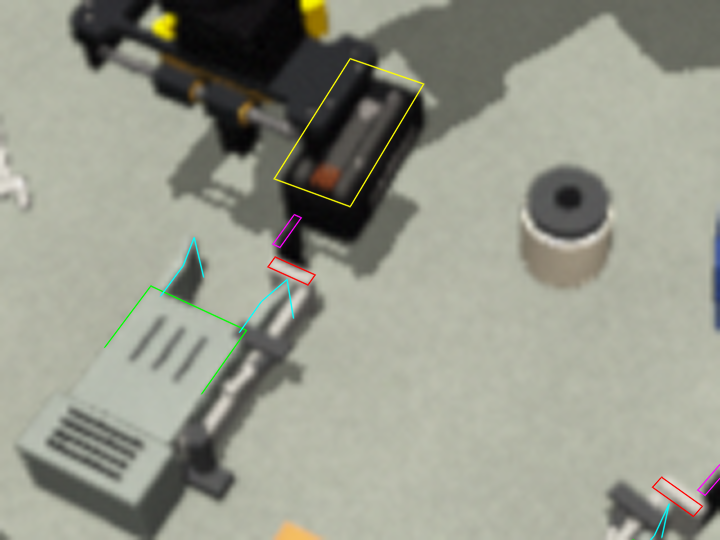

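View pics/a_top.png

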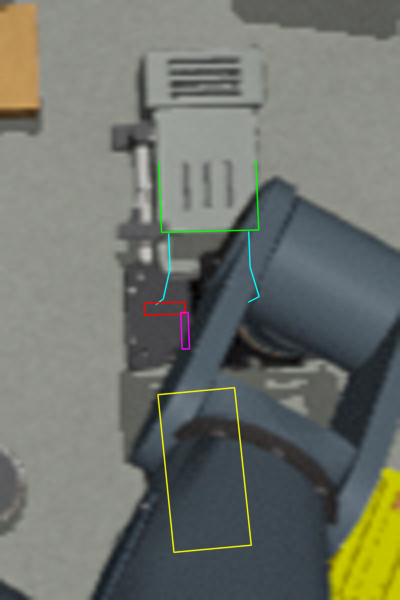

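```bash
python3 -m crank '[{"offset":[0.03,0,0],"spin":0},{"offset":[0.03,0,0],"spin":0},{"offset":[0.03,0,0],"spin":0},{"offset":[0.03,0,0],"spin":0},{"offset":[0.012,0,0],"spin":0},{"offset":[0,0,0],"spin":0}]' 0
python3 -m crank '[{"offset":[0,0,-0.006],"spin":0},{"offset":[0,0,-0.006],"spin":0},{"offset":[0,0,-0.006],"spin":0},{"offset":[0,0,-0.006],"spin":0},{"offset":[0,0,-0.006],"spin":0},{"offset":[0,0,0],"spin":0}]' 0
python3 - <<'E'
from cfg import *
where(fL)
from ov import *
for n in("scene",):
    c=bot.capture(n);it=[(fL,model("L"))]
    cv2.imwrite(f"pics/b_{n}.png",ov(c,it,220,110,380,230,4.5))
E
```

```text
time_s: 3.55
position: [0.5716, -0.1827, 0.1992]
tcp_rot: [[-0.001, 0.999, 0.041], [0.001, 0.041, -0.999], [-1.0, -0.001, -0.001]]
force: [-0.5, 0.7, 1.0]
opening: 0.006
time_s: 4.15
position: [0.5704, -0.1512, 0.1999]
tcp_rot: [[-0.0, 0.999, 0.042], [0.001, 0.042, -0.999], [-1.0, -0.0, -0.001]]
force: [-0.3, -1.7, 0.3]
opening: 0.005
t 4.15 tip in dock mm [-30.   28.   17.9] yaw err 0.0011 F [-0.3 -1.7  0.3] down [-0.     0.001 -1.   ]
```

View pics/b_scene.png

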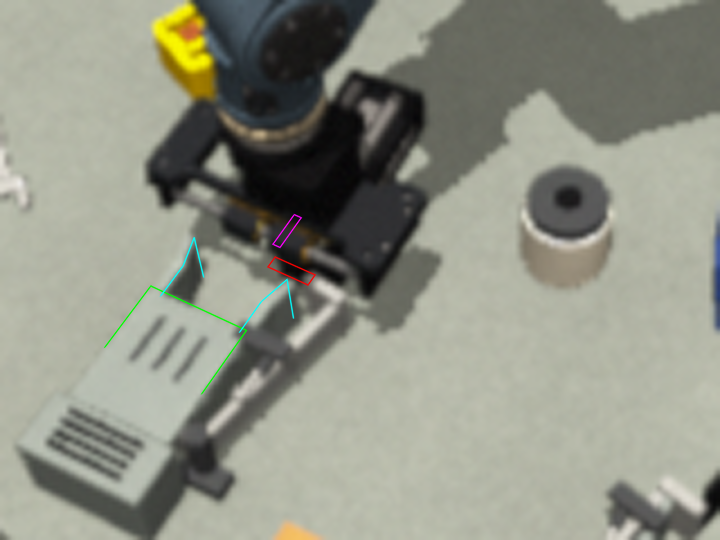

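The latch lever has visibly swung outward, with its hook end now at about (345,295). I'll press further.

```bash
python3 -m crank '[{"offset":[0,0,-0.006],"spin":0},{"offset":[0,0,-0.006],"spin":0},{"offset":[0,0,-0.005],"spin":0},{"offset":[0,0,0],"spin":0},{"offset":[0,0,0],"spin":0}]' 0
python3 -m crank '[{"offset":[0,0,0.01],"spin":0},{"offset":[0,0,0.02],"spin":0},{"offset":[0,0,0.02],"spin":0},{"offset":[-0.03,0,0],"spin":0},{"offset":[-0.04,0,0],"spin":0},{"offset":[-0.04,0,0],"spin":0},{"offset":[0,0,0],"spin":0}]' 0
python3 - <<'E'
from cfg import *
where(fL)
from ov import *
for n in("scene",):
    c=bot.capture(n);it=[(fL,model("L"))]
    cv2.imwrite(f"pics/c_{n}.png",ov(c,it,220,110,380,230,4.5))
E
```

```text
time_s: 4.7
position: [0.5699, -0.1352, 0.1997]
tcp_rot: [[0.0, 0.999, 0.041], [-0.0, 0.041, -0.999], [-1.0, 0.0, 0.0]]
force: [-0.2, -0.5, -0.3]
opening: 0.004
time_s: 5.4
position: [0.5737, -0.1879, 0.3156]
tcp_rot: [[0.011, 0.999, 0.04], [-0.006, 0.04, -0.999], [-1.0, 0.011, 0.007]]
force: [1.3, -1.3, 0.9]
opening: 0.002
t 5.4 tip in dock mm [-28.2  -8.7 133.6] yaw err -0.0013 F [ 1.3 -1.3  0.9] down [ 0.011 -0.006 -1.   ]
```

View pics/c_scene.png

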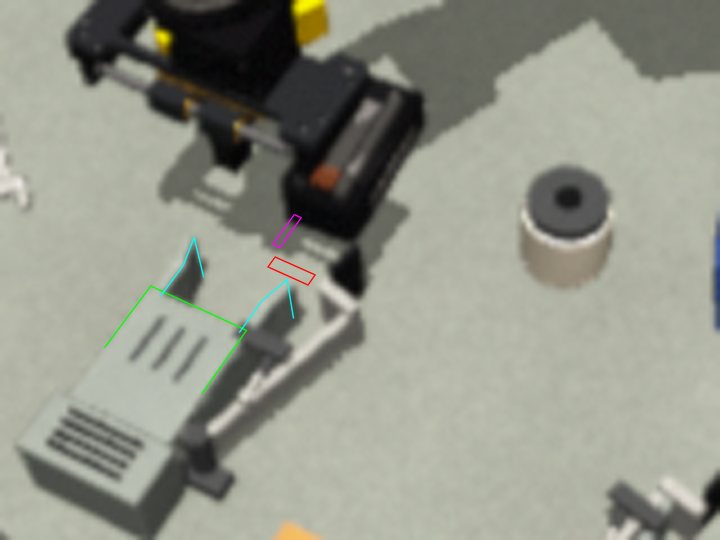

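```bash
python3 - <<'E'
from cfg import *
to(pL,-38,0,130); to(pL,-38,0,15)
E
```

```text
d_world [-0.1516  0.0103 -0.001 ] tool off NOW [-1.000e-04 -1.511e-01 -1.630e-02] spin -0.0673
   after spin off [ 0.001  -0.1496 -0.0264]
d_world [-0.1516  0.0103 -0.116 ] tool off NOW [ 0.1149 -0.1518 -0.0168] spin -0.0673
   after spin off [ 0.116  -0.1496 -0.0264]
```

```bash
python3 -m crank '[{"offset":[0,0,0],"spin":-0.0673},{"offset":[0,-0.03,-0.0053],"spin":0},{"offset":[0,-0.03,-0.0053],"spin":0},{"offset":[0,-0.03,-0.0053],"spin":0},{"offset":[0,-0.03,-0.0053],"spin":0},{"offset":[0,-0.03,-0.0052],"spin":0},{"offset":[0,0,0],"spin":0},{"offset":[0,0,0],"spin":0},{"offset":[0,0,0],"spin":0}]' 0.087
python3 - <<'E'
from cfg import *
where(pL); to(pL,-38,0,15)
from ov import *
for n in("scene",):
    c=bot.capture(n);it=[(fL,model("L")),(pL,pack(130))]
    cv2.imwrite(f"pics/d_{n}.png",ov(c,it,220,90,380,210,4.5))
E
```

```text
time_s: 6.35
position: [0.4209, -0.1763, 0.3095]
tcp_rot: [[0.001, 0.994, 0.108], [-0.001, 0.108, -0.994], [-1.0, 0.001, 0.001]]
force: [0.4, -1.2, 0.0]
opening: 0.741
t 6.35 tip in dock mm [-38.3   0.8 127.5] yaw err 0.0009 F [ 0.4 -1.2  0. ] down [ 0.001 -0.001 -1.   ]
d_world [ 0.0004 -0.0008 -0.1125] tool off NOW [1.125e-01 1.000e-04 7.000e-04] spin 0.0009
   after spin off [0.1125 0.0003 0.0008]
```

View pics/d_scene.png

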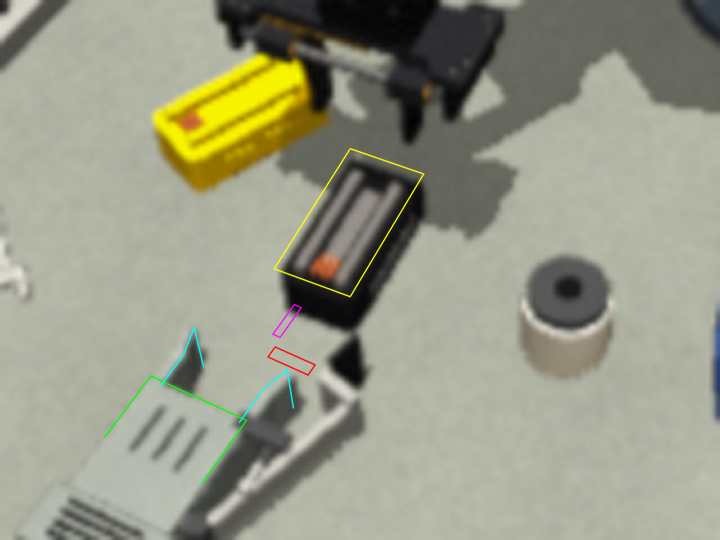

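```bash
python3 -m crank '[{"offset":[0,0,0],"spin":0},{"offset":[0,0,0],"spin":0},{"offset":[0,0,0],"spin":0},{"offset":[0,0,0],"spin":0},{"offset":[0.02,0,0],"spin":0},{"offset":[0.03,0,0],"spin":0},{"offset":[0.03,0,0],"spin":0},{"offset":[0.03,0,0],"spin":0},{"offset":[0,0,0],"spin":0}]' 0.087
python3 -m crank '[{"offset":[0,0,0],"spin":0},{"offset":[0,0,0],"spin":0},{"offset":[0,0,0],"spin":0},{"offset":[0,0,0],"spin":0},{"offset":[0,0,0],"spin":0},{"offset":[0,0,0],"spin":0}]' 0.05
python3 - <<'E'
from cfg import *
where(pL); 
from ov import *
for n in("scene",):
    c=bot.capture(n);it=[(fL,model("L")),(pL,pack(130))]
    cv2.imwrite(f"pics/e_{n}.png",ov(c,it,220,90,380,210,4.5))
E
```

```text
time_s: 7.3
position: [0.4192, -0.1749, 0.197]
tcp_rot: [[-0.006, 0.994, 0.108], [0.004, 0.108, -0.994], [-1.0, -0.005, -0.005]]
force: [0.1, -0.1, 0.3]
opening: 1.002
time_s: 7.9
position: [0.4203, -0.1757, 0.2011]
tcp_rot: [[0.003, 0.994, 0.108], [-0.002, 0.108, -0.994], [-1.0, 0.002, 0.002]]
force: [-0.3, -0.3, 7.9]
opening: 0.729
t 7.9 tip in dock mm [-38.8   1.4  19.1] yaw err 0.0015 F [-0.3 -0.3  7.9] down [ 0.003 -0.002 -1.   ]
```

View pics/e_scene.png

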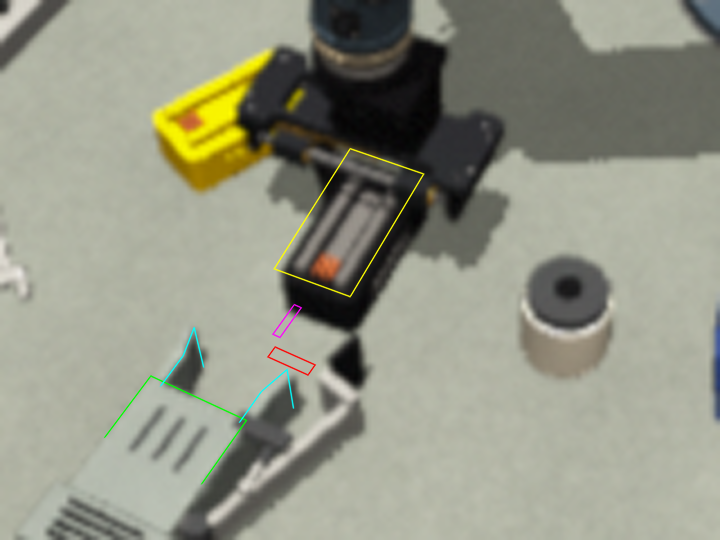

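```bash
python3 - <<'E'
from cfg import *
where(fL); to(fL,-93,0,18)
E
```

```text
t 7.95 tip in dock mm [-181.     9.7   19.1] yaw err 0.0674 F [ 0.  -0.5  7.7] down [ 0.003 -0.002 -1.   ]
d_world [ 0.0883 -0.0061 -0.0011] tool off NOW [0.0013 0.0871 0.0156] spin 0.0674
   after spin off [0.0011 0.088  0.0097]
```

```bash
python3 -m crank '[{"offset":[-0.001,0,0],"spin":0.0337},{"offset":[0,0,0],"spin":0.0337},{"offset":[0,0.012,0.004],"spin":0},{"offset":[0,0.012,0.003],"spin":0},{"offset":[0,0.012,0.0027],"spin":0},{"offset":[0,0.012,0],"spin":0},{"offset":[0,0,0],"spin":0},{"offset":[0,0,0],"spin":0}]' 0.05
python3 - <<'E'
from cfg import *
where(fL); to(fL,-93,0,18)
from ov import *
for n in("scene",):
    c=bot.capture(n);it=[(fL,model("L"))]
    cv2.imwrite(f"pics/f_{n}.png",ov(c,it,220,90,380,210,4.5))
E
```

```text
time_s: 8.75
position: [0.469, -0.1833, 0.2011]
tcp_rot: [[0.003, 0.999, 0.041], [-0.002, 0.041, -0.999], [-1.0, 0.003, 0.002]]
force: [2.0, -0.2, 0.3]
opening: 0.732
t 8.75 tip in dock mm [-1.326e+02  1.000e-01  1.910e+01] yaw err 0.0002 F [ 2.  -0.2  0.3] down [ 0.003 -0.002 -1.   ]
d_world [ 0.0395  0.0015 -0.0011] tool off NOW [0.0012 0.0396 0.0001] spin 0.0002
   after spin off [0.0011 0.0396 0.0001]
```

View pics/f_scene.png

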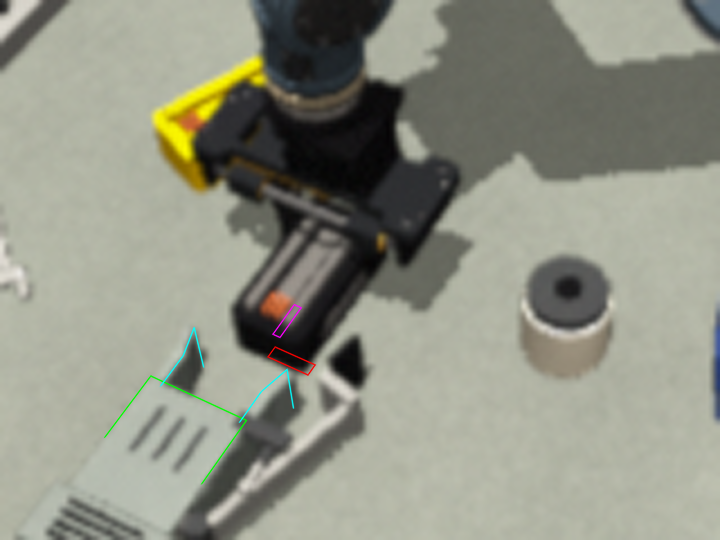

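```bash
python3 -m crank '[{"offset":[0,0.012,0],"spin":0},{"offset":[0,0.012,0],"spin":0},{"offset":[0,0.012,0],"spin":0},{"offset":[0,0.01,0],"spin":0},{"offset":[0,0,0],"spin":0}]' 0.05
python3 - <<'E'
from cfg import *
where(fL)
from ov import *
for n in("scene","top"):
    c=bot.capture(n);it=[(fL,model("L"))]
    cv2.imwrite(f"pics/g_{n}.png",ov(c,it,220,110,340,210,6) if n=="scene" else ov(c,it,340,140,410,280,4.2))
E
```

```text
time_s: 9.3
position: [0.5145, -0.181, 0.2011]
tcp_rot: [[0.001, 0.999, 0.041], [-0.0, 0.041, -0.999], [-1.0, 0.001, 0.0]]
force: [1.3, 2.0, 3.6]
opening: 0.733
t 9.3 tip in dock mm [-87.    0.6  19.1] yaw err 0.0001 F [1.3 2.  3.6] down [ 0.001 -0.    -1.   ]
```

View pics/g_scene.png

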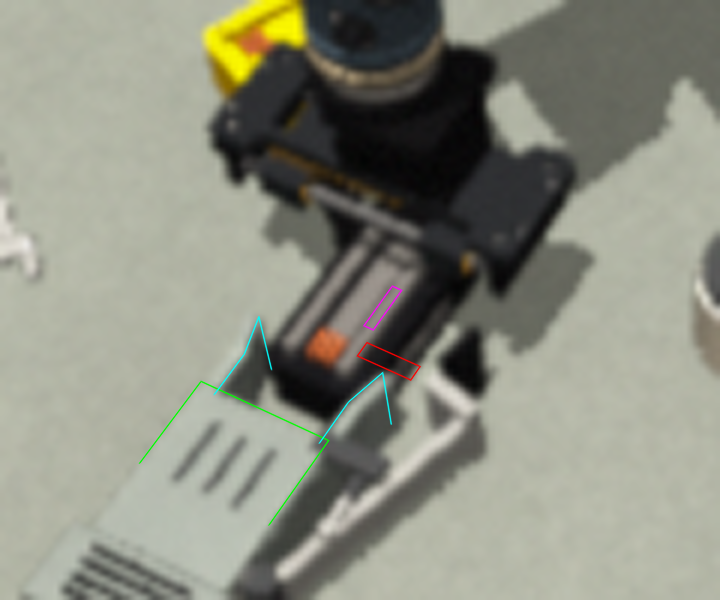

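View pics/g_top.png

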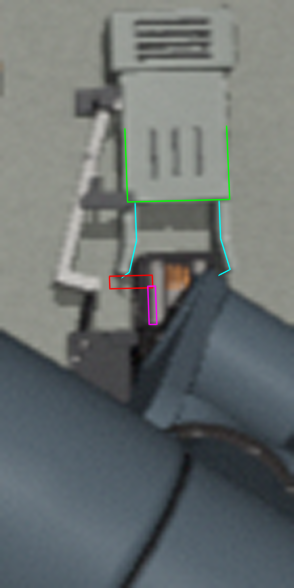

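```bash
python3 -m crank '[{"offset":[0,0.006,0],"spin":0},{"offset":[0,0.006,0],"spin":0},{"offset":[0,0,0],"spin":0}]' 0.05
python3 -m crank '[{"offset":[0,0.006,0],"spin":0},{"offset":[0,0.006,0],"spin":0},{"offset":[0,0,0],"spin":0}]' 0.05
python3 -m crank '[{"offset":[0,0.006,0],"spin":0},{"offset":[0,0.006,0],"spin":0},{"offset":[0,0,0],"spin":0}]' 0.05
python3 -c "
from cfg import *
where(fL);print(bot.read_state()['moment'])"
```

```text
time_s: 9.7
position: [0.5252, -0.1805, 0.2011]
tcp_rot: [[-0.003, 0.999, 0.041], [0.001, 0.041, -0.999], [-1.0, -0.003, -0.001]]
force: [-1.7, 1.3, 7.1]
opening: 0.735
time_s: 10.0
position: [0.5372, -0.1801, 0.2011]
tcp_rot: [[-0.003, 0.999, 0.041], [0.001, 0.041, -0.999], [-1.0, -0.003, -0.001]]
force: [-3.1, 1.3, 6.1]
opening: 0.731
time_s: 10.3
position: [0.5492, -0.1796, 0.2011]
tcp_rot: [[-0.003, 0.999, 0.041], [0.001, 0.041, -0.999], [-1.0, -0.003, -0.001]]
force: [-1.9, 1.0, 6.8]
opening: 0.738
t 10.3 tip in dock mm [-52.3   0.5  19.1] yaw err -0.0001 F [-1.9  1.   6.8] down [-0.003  0.001 -1.   ]
[-0.16168764  0.34890558 -0.10030051]
```

```bash
python3 -m crank '[{"offset":[0,0.006,0],"spin":0},{"offset":[0,0.006,0],"spin":0},{"offset":[0,0.006,0],"spin":0},{"offset":[0,0,0],"spin":0}]' 0.05
python3 -m crank '[{"offset":[0,0.006,0],"spin":0},{"offset":[0,0.006,0],"spin":0},{"offset":[0,0,0],"spin":0}]' 0.05
python3 - <<'E'
from cfg import *
where(fL)
from ov import *
for n in("scene",):
    c=bot.capture(n);it=[(fL,model("L"))]
    cv2.imwrite(f"pics/i_{n}.png",ov(c,it,220,110,340,210,6) if n=="scene" else ov(c,it,340,140,410,280,4.2))
E
```

```text
time_s: 10.7
position: [0.5672, -0.179, 0.2011]
tcp_rot: [[-0.003, 0.999, 0.041], [0.001, 0.041, -0.999], [-1.0, -0.003, -0.001]]
force: [-2.4, 0.1, 6.2]
opening: 0.731
time_s: 11.0
position: [0.5792, -0.1785, 0.2011]
tcp_rot: [[-0.003, 0.999, 0.041], [0.001, 0.041, -0.999], [-1.0, -0.003, -0.001]]
force: [-2.7, 0.3, 6.5]
opening: 0.735
t 11.0 tip in dock mm [-22.3   0.4  19.1] yaw err -0.0002 F [-2.7  0.3  6.5] down [-0.003  0.001 -1.   ]
```

View pics/i_scene.png

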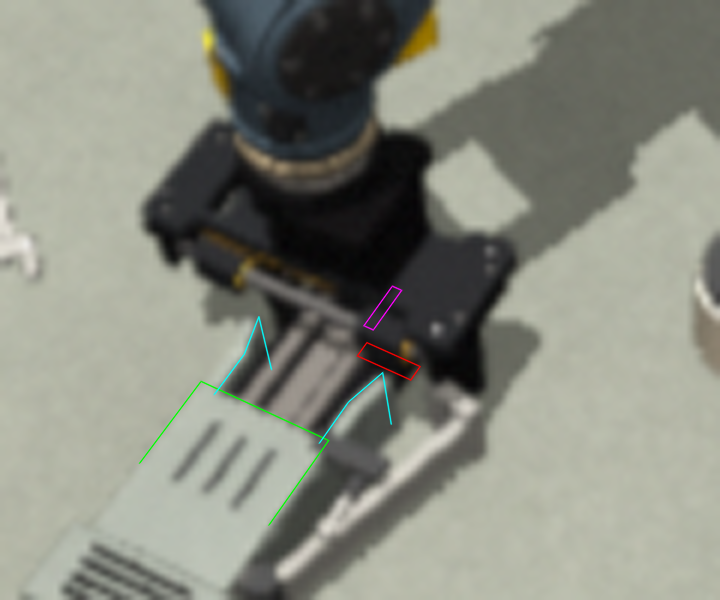

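```bash
python3 -m crank '[{"offset":[0,0,0],"spin":0},{"offset":[0,0,0],"spin":0},{"offset":[0,0,0],"spin":0},{"offset":[0,0,0],"spin":0},{"offset":[-0.03,0,0],"spin":0},{"offset":[-0.03,0,0],"spin":0},{"offset":[-0.03,0,0],"spin":0},{"offset":[0,-0.03,0],"spin":0},{"offset":[0,-0.03,0],"spin":0},{"offset":[0,0,0],"spin":0}]' 0.077
python3 -m crank '[{"offset":[0,0,0.003],"spin":0},{"offset":[0,0,0],"spin":0},{"offset":[0,0,0],"spin":0},{"offset":[0,0,0],"spin":0},{"offset":[0,0,0],"spin":0},{"offset":[0,0,0],"spin":0},{"offset":[0,0,0],"spin":0},{"offset":[0,0,0],"spin":0},{"offset":[0,0,0],"spin":0}]' 0
python3 - <<'E'
from cfg import *
where(fL);to(fL,-80,-3,15)
from ov import *
for n in("scene",):
    c=bot.capture(n);it=[(fL,model("L"))]
    cv2.imwrite(f"pics/j_{n}.png",ov(c,it,220,110,340,210,6) if n=="scene" else ov(c,it,340,140,410,280,4.2))
E
```

```text
time_s: 12.05
position: [0.5166, -0.18, 0.2904]
tcp_rot: [[-0.006, 0.999, 0.04], [0.003, 0.04, -0.999], [-1.0, -0.006, -0.003]]
force: [0.1, -0.0, 0.5]
opening: 0.886
time_s: 12.95
position: [0.5203, -0.184, 0.2908]
tcp_rot: [[0.0, 0.999, 0.041], [0.0, 0.041, -0.999], [-1.0, 0.0, -0.0]]
force: [-0.4, -0.2, -0.1]
opening: 0.148
t 12.95 tip in dock mm [-81.3  -2.6 108.8] yaw err -0.0 F [-0.4 -0.2 -0.1] down [ 0.  0. -1.]
d_world [ 0.0014 -0.0003 -0.0938] tool off NOW [0.0938 0.0013 0.0004] spin -0.0
   after spin off [0.0938 0.0013 0.0004]
```

View pics/j_scene.png

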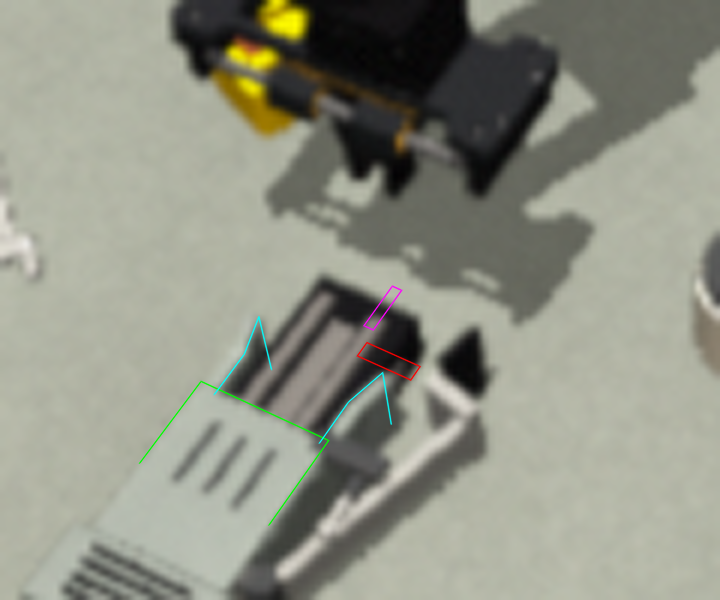

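```bash
python3 -m crank '[{"offset":[0.03,0,0],"spin":0},{"offset":[0.03,0,0],"spin":0},{"offset":[0.03,0,0],"spin":0},{"offset":[0.003,0,0],"spin":0},{"offset":[0,0.01,0],"spin":0},{"offset":[0,0.01,0],"spin":0},{"offset":[0,0.01,0],"spin":0},{"offset":[0,0.01,0],"spin":0},{"offset":[0,0,0],"spin":0}]' 0
python3 -m crank '[{"offset":[0,0.006,0],"spin":0},{"offset":[0,0.006,0],"spin":0},{"offset":[0,0.006,0],"spin":0},{"offset":[0,0,0],"spin":0}]' 0
python3 - <<'E'
from cfg import *
where(fL)
from ov import *
for n in("scene",):
    c=bot.capture(n);it=[(fL,model("L"))]
    cv2.imwrite(f"pics/k_{n}.png",ov(c,it,220,110,340,210,6) if n=="scene" else ov(c,it,340,140,410,280,4.2))
E
```

```text
time_s: 13.9
position: [0.5624, -0.1826, 0.199]
tcp_rot: [[0.005, 0.999, 0.042], [-0.002, 0.042, -0.999], [-1.0, 0.005, 0.002]]
force: [-0.1, -1.0, -0.6]
opening: 0.005
time_s: 14.3
position: [0.5793, -0.1817, 0.1978]
tcp_rot: [[0.002, 0.999, 0.041], [-0.001, 0.041, -0.999], [-1.0, 0.002, 0.001]]
force: [0.2, -0.2, 0.0]
opening: 0.006
t 14.3 tip in dock mm [-22.3  -2.8  15.8] yaw err -0.0001 F [ 0.2 -0.2  0. ] down [ 0.002 -0.001 -1.   ]
```

View pics/k_scene.png

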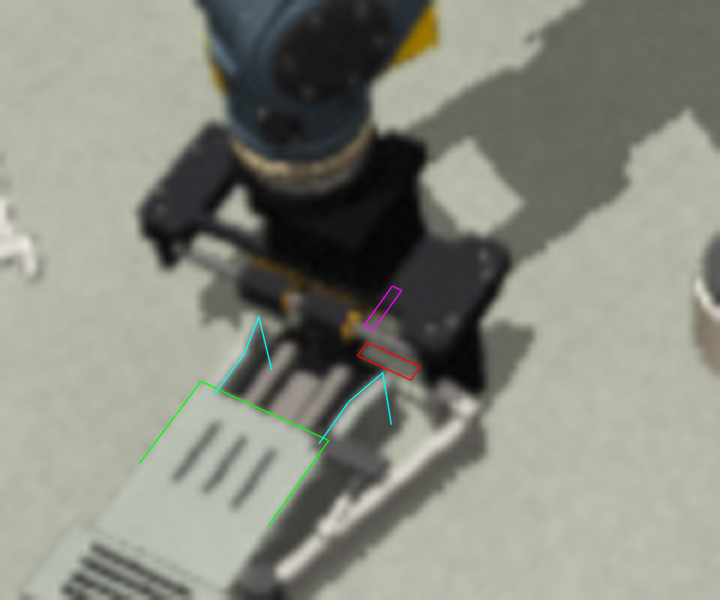

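```bash
python3 -m crank '[{"offset":[0,0.005,0],"spin":0},{"offset":[0,0.004,0],"spin":0},{"offset":[0,0,0],"spin":0}]' 0
python3 -m crank '[{"offset":[0,0.003,0],"spin":0},{"offset":[0,0,0],"spin":0}]' 0
python3 -m crank '[{"offset":[0,0.003,0],"spin":0},{"offset":[0,0,0],"spin":0}]' 0
python3 - <<'E'
from cfg import *
where(fL)
from ov import *
for n in("scene",):
    c=bot.capture(n);it=[(fL,model("L"))]
    cv2.imwrite(f"pics/l_{n}.png",ov(c,it,220,110,340,210,6) if n=="scene" else ov(c,it,340,140,410,280,4.2))
E
```

```text
time_s: 14.65
position: [0.5869, -0.1811, 0.1974]
tcp_rot: [[-0.002, 0.999, 0.041], [0.001, 0.041, -0.999], [-1.0, -0.002, -0.001]]
force: [-1.9, -0.3, -0.4]
opening: 0.008
time_s: 14.85
position: [0.5908, -0.1812, 0.1976]
tcp_rot: [[0.001, 0.999, 0.041], [-0.0, 0.041, -0.999], [-1.0, 0.001, 0.0]]
force: [-1.1, 0.1, -0.2]
opening: 0.008
time_s: 15.05
position: [0.594, -0.1811, 0.1978]
tcp_rot: [[0.002, 0.999, 0.041], [-0.0, 0.041, -0.999], [-1.0, 0.002, 0.001]]
force: [-1.5, -0.4, -0.4]
opening: 0.007
t 15.05 tip in dock mm [-7.7 -2.8 15.8] yaw err -0.0001 F [-1.5 -0.4 -0.4] down [ 0.002 -0.    -1.   ]
```

View pics/l_scene.png

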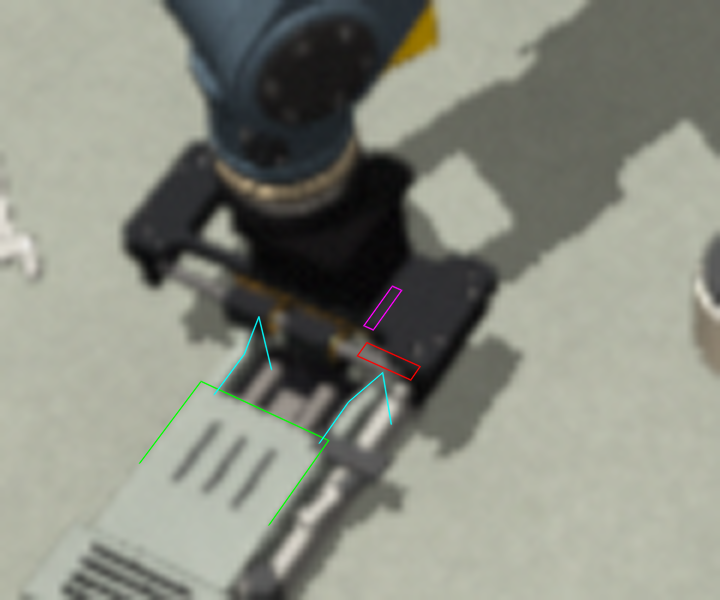

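```bash
python3 -m crank '[{"offset":[0,0.002,0],"spin":0},{"offset":[0,0,0],"spin":0}]' 0
python3 -m crank '[{"offset":[0,0.002,0],"spin":0},{"offset":[0,0,0],"spin":0}]' 0
```

```text
time_s: 15.3
position: [0.595, -0.1809, 0.1978]
tcp_rot: [[-0.001, 0.999, 0.041], [0.0, 0.041, -0.999], [-1.0, -0.001, -0.0]]
force: [-3.3, -0.1, 1.6]
opening: 0.006
time_s: 15.5
position: [0.5957, -0.1808, 0.1977]
tcp_rot: [[-0.005, 0.999, 0.042], [0.001, 0.042, -0.999], [-1.0, -0.005, -0.001]]
force: [-8.1, -1.2, 3.6]
opening: 0.007
```

The force is rising at the predicted stop position. I'll back off and check.

```bash
python3 -m crank '[{"offset":[0,-0.005,0],"spin":0},{"offset":[-0.03,-0.005,0],"spin":0},{"offset":[-0.04,0,0],"spin":0},{"offset":[-0.04,0,0],"spin":0},{"offset":[0,-0.04,0],"spin":0},{"offset":[0,-0.04,0],"spin":0},{"offset":[0,0,0],"spin":0}]' 0
python3 - <<'E'
from cfg import *
where(fL)
from ov import *
for n in("scene",):
    c=bot.capture(n);it=[(fL,model("L"))]
    cv2.imwrite(f"pics/m_{n}.png",ov(c,it,220,110,340,210,6) if n=="scene" else ov(c,it,340,140,410,280,4.2))
to(fS,-29,2,150)
E
```

```text
time_s: 16.2
position: [0.503, -0.1832, 0.3077]
tcp_rot: [[-0.005, 0.999, 0.039], [0.003, 0.039, -0.999], [-1.0, -0.005, -0.003]]
force: [1.3, 0.0, -0.6]
opening: 0.004
t 16.2 tip in dock mm [-98.6  -1.1 125.7] yaw err -0.0018 F [ 1.3  0.  -0.6] down [-0.005  0.003 -1.   ]
d_world [0.0957 0.414  0.0239] tool off NOW [-0.0236  0.1119 -0.4099] spin 0.2091
   after spin off [-0.0239  0.0243 -0.4242]
```

View pics/m_scene.png

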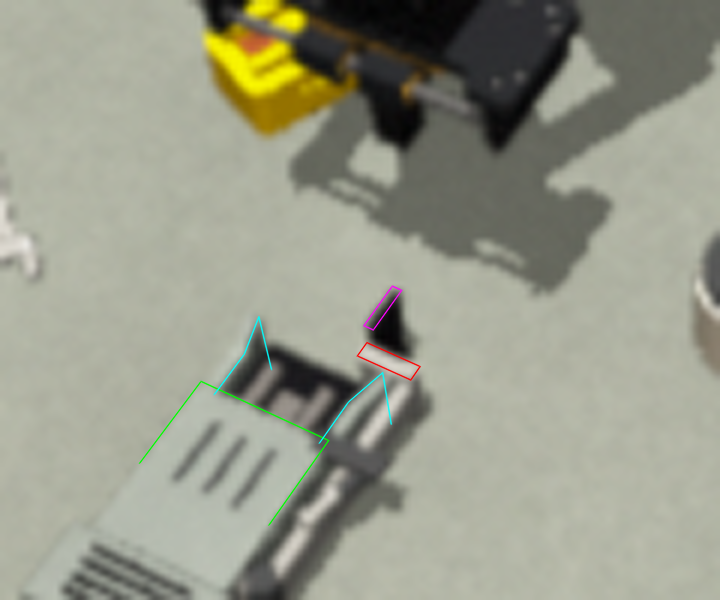

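The long pack is home and its latch is shut: the hook sits in the red outline at about (390,362). Next is the short dock.

```bash
python3 -m crank '[{"offset":[-0.024,0,0],"spin":0.1045},{"offset":[0,0,0],"spin":0.1045},{"offset":[0,0.0024,-0.042],"spin":0},{"offset":[0,0.0024,-0.042],"spin":0},{"offset":[0,0.0024,-0.042],"spin":0},{"offset":[0,0.0024,-0.042],"spin":0},{"offset":[0,0.0024,-0.042],"spin":0},{"offset":[0,0.0024,-0.042],"spin":0},{"offset":[0,0.0024,-0.042],"spin":0},{"offset":[0,0.0024,-0.042],"spin":0},{"offset":[0,0.0024,-0.042],"spin":0},{"offset":[0,0.0024,-0.042],"spin":0}]' 0
python3 - <<'E'
from cfg import *
where(fS);to(fS,-29,3,18)
E
```

```text
time_s: 17.45
position: [0.6028, 0.2283, 0.3321]
tcp_rot: [[0.004, 0.986, -0.167], [0.002, -0.167, -0.986], [-1.0, 0.004, -0.002]]
force: [1.4, 0.5, 0.5]
opening: 0.002
t 17.45 tip in dock mm [-27.3   0.7 150.1] yaw err 0.0023 F [1.4 0.5 0.5] down [ 0.004  0.002 -1.   ]
d_world [-0.0012  0.0026 -0.1321] tool off NOW [ 0.132  -0.0021 -0.002 ] spin 0.0023
   after spin off [ 0.1321 -0.0017 -0.0023]
```

```bash
python3 -m crank '[{"offset":[0,-0.002,-0.002],"spin":0},{"offset":[0.03,0,0],"spin":0},{"offset":[0.025,0,0],"spin":0},{"offset":[0,0,0],"spin":0}]' 0
python3 - <<'E'
from cfg import *
where(fS);to(fS,-29,3,18)
from ov import *
for n in("scene",):
    c=bot.capture(n);it=[(fS,model("S")),(pS,pack(95))]
    cv2.imwrite(f"pics/n_{n}.png",ov(c,it,310,160,430,280,5))
E
```

```text
time_s: 17.85
position: [0.5988, 0.2277, 0.2733]
tcp_rot: [[-0.006, 0.986, -0.167], [-0.001, -0.167, -0.986], [-1.0, -0.006, 0.002]]
force: [-0.2, -0.6, 0.2]
opening: 0.005
t 17.85 tip in dock mm [-31.2  -0.6  91.3] yaw err 0.0019 F [-0.2 -0.6  0.2] down [-0.006 -0.001 -1.   ]
d_world [ 0.0027  0.0032 -0.0733] tool off NOW [ 0.0733  0.0026 -0.0038] spin 0.0019
   after spin off [ 0.0733  0.0022 -0.0036]
```

View pics/n_scene.png

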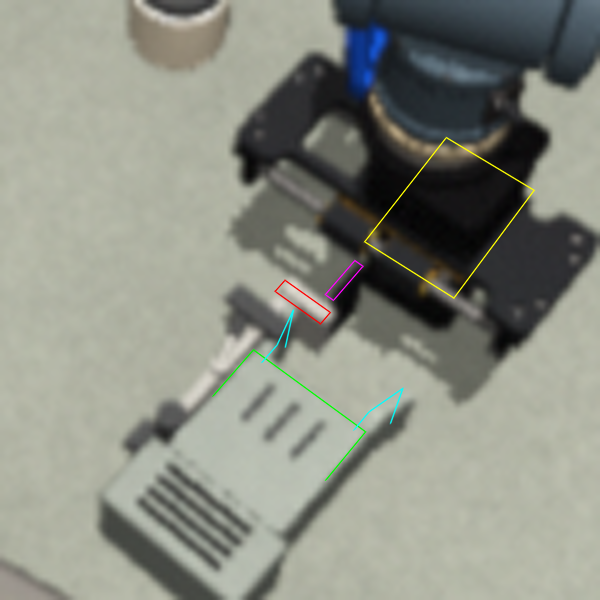

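```bash
python3 -m crank '[{"offset":[0,0.002,-0.004],"spin":0},{"offset":[0.03,0,0],"spin":0},{"offset":[0.03,0,0],"spin":0},{"offset":[0.013,0,0],"spin":0},{"offset":[0,0,0],"spin":0}]' 0
python3 -m crank '[{"offset":[0,0,0.006],"spin":0},{"offset":[0,0,0.006],"spin":0},{"offset":[0,0,0.006],"spin":0},{"offset":[0,0,0.006],"spin":0},{"offset":[0,0,0.006],"spin":0},{"offset":[0,0,0],"spin":0}]' 0
python3 - <<'E'
from cfg import *
where(fS)
E
```

```text
time_s: 18.4
position: [0.6023, 0.2313, 0.2029]
tcp_rot: [[-0.002, 0.986, -0.168], [-0.0, -0.168, -0.986], [-1.0, -0.002, 0.001]]
force: [-0.1, -0.6, 0.5]
opening: 0.004
time_s: 19.0
position: [0.5973, 0.2008, 0.204]
tcp_rot: [[-0.0, 0.986, -0.168], [-0.0, -0.168, -0.986], [-1.0, 0.0, 0.0]]
force: [-0.1, -0.5, -0.3]
opening: 0.008
t 19.0 tip in dock mm [-28.1 -27.4  22. ] yaw err 0.0008 F [-0.1 -0.5 -0.3] down [-0. -0. -1.]
```

```bash
python3 -m crank '[{"offset":[0,0,0.006],"spin":0},{"offset":[0,0,0.005],"spin":0},{"offset":[0,0,0],"spin":0},{"offset":[0,0,0],"spin":0},{"offset":[0,0,0],"spin":0}]' 0
python3 -m crank '[{"offset":[0,0,-0.01],"spin":0},{"offset":[0,0,-0.02],"spin":0},{"offset":[0,0,-0.01],"spin":0},{"offset":[-0.03,0,0],"spin":0},{"offset":[-0.04,0,0],"spin":0},{"offset":[-0.04,0,0],"spin":0},{"offset":[0,0,0],"spin":0}]' 0
python3 - <<'E'
from cfg import *
where(fS)
from ov import *
for n in("scene",):
    c=bot.capture(n);it=[(fS,model("S")),(pS,pack(95))]
    cv2.imwrite(f"pics/o_{n}.png",ov(c,it,310,160,430,280,5))
to(pS,-25,0,15)
E
```

```text
time_s: 19.5
position: [0.5954, 0.1912, 0.2037]
tcp_rot: [[0.0, 0.986, -0.167], [0.0, -0.167, -0.986], [-1.0, 0.0, -0.0]]
force: [-0.8, 0.3, -0.7]
opening: 0.005
time_s: 20.2
position: [0.6041, 0.2318, 0.3201]
tcp_rot: [[0.013, 0.986, -0.166], [0.003, -0.166, -0.986], [-1.0, 0.012, -0.005]]
force: [1.0, -0.2, 1.6]
opening: 0.004
t 20.2 tip in dock mm [-26.6   4.3 138.1] yaw err 0.003 F [ 1.  -0.2  1.6] down [ 0.013  0.003 -1.   ]
d_world [-0.1133  0.0092 -0.1203] tool off NOW [ 0.1195 -0.1141  0.0101] spin -0.0431
   after spin off [ 0.1203 -0.1136  0.0049]
```

View pics/o_scene.png

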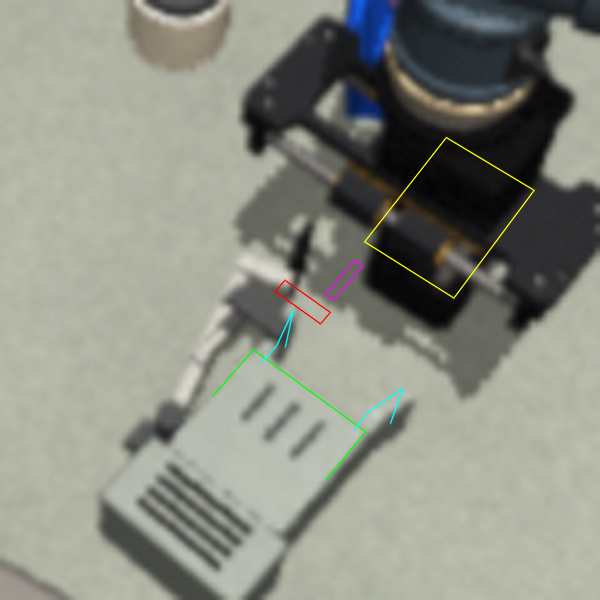

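```bash
python3 -m crank '[{"offset":[0,0,0],"spin":-0.043},{"offset":[0,-0.028,0.0012],"spin":0},{"offset":[0,-0.028,0.0012],"spin":0},{"offset":[0,-0.028,0.0012],"spin":0},{"offset":[0,-0.028,0.0012],"spin":0},{"offset":[0,0,0],"spin":0},{"offset":[0,0,0],"spin":0},{"offset":[0,0,0],"spin":0},{"offset":[0,0,0],"spin":0},{"offset":[0,0,0],"spin":0},{"offset":[0,0,0],"spin":0},{"offset":[0,0,0],"spin":0}]' 0.087
python3 - <<'E'
from cfg import *
where(pS);to(pS,-25,0,15)
from ov import *
for n in("scene",):
    c=bot.capture(n);it=[(fS,model("S")),(pS,pack(95))]
    cv2.imwrite(f"pics/p_{n}.png",ov(c,it,320,140,440,260,5))
E
```

```text
time_s: 21.45
position: [0.4907, 0.2396, 0.3137]
tcp_rot: [[0.0, 0.992, -0.125], [0.0, -0.125, -0.992], [-1.0, 0.0, -0.0]]
force: [-1.0, 0.2, 0.3]
opening: 0.966
t 21.45 tip in dock mm [-24.   -0.9 131.7] yaw err -0.0014 F [-1.   0.2  0.3] down [ 0.  0. -1.]
d_world [-0.0009  0.001  -0.1167] tool off NOW [ 0.1167 -0.001  -0.0009] spin -0.0014
   after spin off [ 0.1167 -0.001  -0.0009]
```

View pics/p_scene.png

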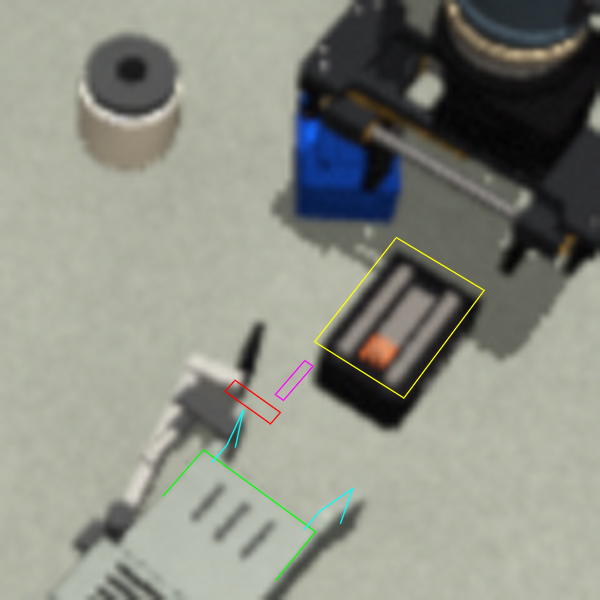

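```bash
python3 -m crank '[{"offset":[0.03,-0.001,-0.001],"spin":0},{"offset":[0.03,0,0],"spin":0},{"offset":[0.03,0,0],"spin":0},{"offset":[0.023,0,0],"spin":0},{"offset":[0,0,0],"spin":0},{"offset":[0,0,0],"spin":0}]' 0.087
python3 -m crank '[{"offset":[0,0,0],"spin":0},{"offset":[0,0,0],"spin":0},{"offset":[0,0,0],"spin":0},{"offset":[0,0,0],"spin":0},{"offset":[0,0,0],"spin":0},{"offset":[-0.001,0,0],"spin":0}]' 0.05
python3 - <<'E'
from cfg import *
where(pS);where(fS);to(fS,-65,0,18)
from ov import *
for n in("scene",):
    c=bot.capture(n);it=[(fS,model("S")),(pS,pack(95))]
    cv2.imwrite(f"pics/q_{n}.png",ov(c,it,320,140,440,260,5))
E
```

```text
time_s: 22.1
position: [0.4897, 0.2408, 0.2008]
tcp_rot: [[-0.0, 0.992, -0.125], [-0.0, -0.125, -0.992], [-1.0, -0.0, 0.0]]
force: [0.7, 0.7, 0.8]
opening: 1.0
time_s: 22.7
position: [0.4895, 0.2408, 0.2019]
tcp_rot: [[0.0, 0.992, -0.125], [0.0, -0.125, -0.992], [-1.0, 0.0, -0.0]]
force: [-0.6, 1.2, -3.1]
opening: 0.728
t 22.7 tip in dock mm [-25.3   0.2  19.9] yaw err -0.001 F [-0.6  1.2 -3.1] down [ 0.  0. -1.]
t 22.7 tip in dock mm [-141.1   -6.1   19.9] yaw err 0.045 F [-0.6  1.2 -3.1] down [ 0.  0. -1.]
d_world [ 0.076  -0.0068 -0.0019] tool off NOW [ 0.0019  0.0763 -0.0027] spin 0.045
   after spin off [ 0.0019  0.0761 -0.0061]
```

View pics/q_scene.png

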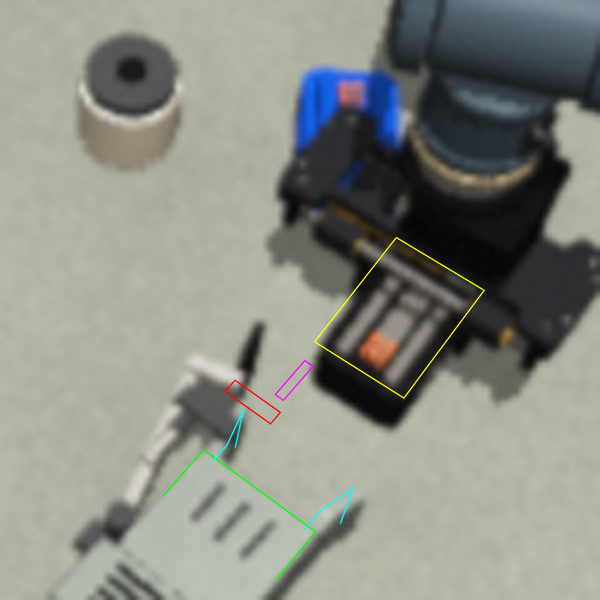

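```bash
python3 -m crank '[{"offset":[0.0007,0,0],"spin":0.0225},{"offset":[0,0,0],"spin":0.0225},{"offset":[0,0.01,-0.003],"spin":0},{"offset":[0,0.01,-0.003],"spin":0},{"offset":[0,0.01,0],"spin":0},{"offset":[0,0.01,0],"spin":0},{"offset":[0,0.01,0],"spin":0},{"offset":[0,0.01,0],"spin":0},{"offset":[0,0.006,0],"spin":0},{"offset":[0,0,0],"spin":0}]' 0.05
python3 - <<'E'
from cfg import *
where(fS)
from ov import *
for n in("scene",):
    c=bot.capture(n);it=[(fS,model("S"))]
    cv2.imwrite(f"pics/r_{n}.png",ov(c,it,320,160,430,270,5.4))
E
```

```text
time_s: 23.75
position: [0.5558, 0.2355, 0.2017]
tcp_rot: [[-0.0, 0.985, -0.17], [0.0, -0.17, -0.985], [-1.0, -0.0, -0.0]]
force: [-0.9, 1.0, 5.9]
opening: 0.734
t 23.75 tip in dock mm [-74.8  -0.2  19.7] yaw err -0.001 F [-0.9  1.   5.9] down [-0.  0. -1.]
```

View pics/r_scene.png

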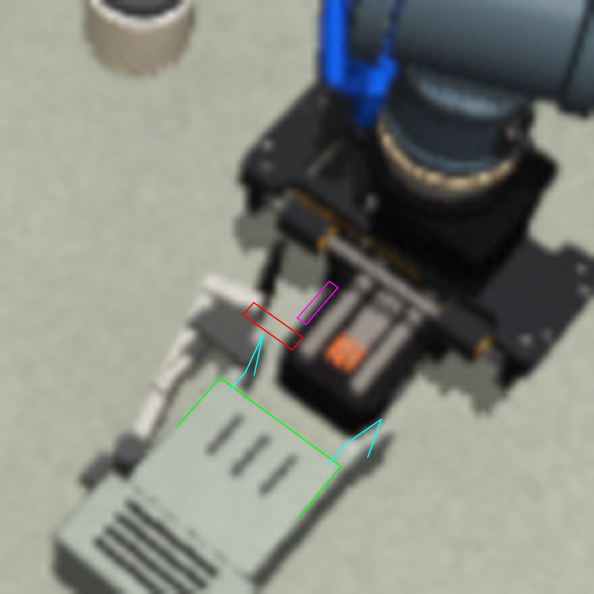

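```bash
python3 -m crank '[{"offset":[0,0.006,0],"spin":0},{"offset":[0,0.006,0],"spin":0},{"offset":[0,0,0],"spin":0}]' 0.05
python3 -m crank '[{"offset":[0,0.005,0],"spin":0},{"offset":[0,0.005,0],"spin":0},{"offset":[0,0,0],"spin":0}]' 0.05
python3 - <<'E'
from cfg import *
where(fS);print(bot.read_state()['moment'])
from ov import *
for n in("scene","top"):
    c=bot.capture(n);it=[(fS,model("S"))]
    cv2.imwrite(f"pics/s_{n}.png",ov(c,it,320,170,420,270,6) if n=="scene" else ov(c,it,230,140,310,240,6))
E
```

```text
time_s: 24.1
position: [0.5673, 0.2335, 0.2016]
tcp_rot: [[-0.001, 0.985, -0.17], [0.0, -0.17, -0.985], [-1.0, -0.001, 0.0]]
force: [-1.2, -1.3, 5.9]
opening: 0.73
time_s: 24.4
position: [0.577, 0.2319, 0.2016]
tcp_rot: [[-0.001, 0.985, -0.17], [0.0, -0.17, -0.985], [-1.0, -0.001, 0.0]]
force: [-3.2, -0.2, 6.2]
opening: 0.732
t 24.4 tip in dock mm [-53.4  -0.2  19.6] yaw err -0.0007 F [-3.2 -0.2  6.2] down [-0.001  0.    -1.   ]
[0.20924606 0.36014457 0.00634125]
```

View pics/s_scene.png

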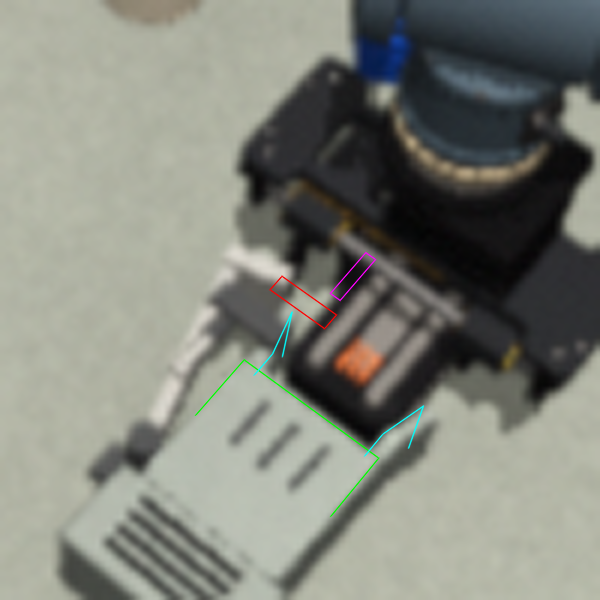

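View pics/s_top.png

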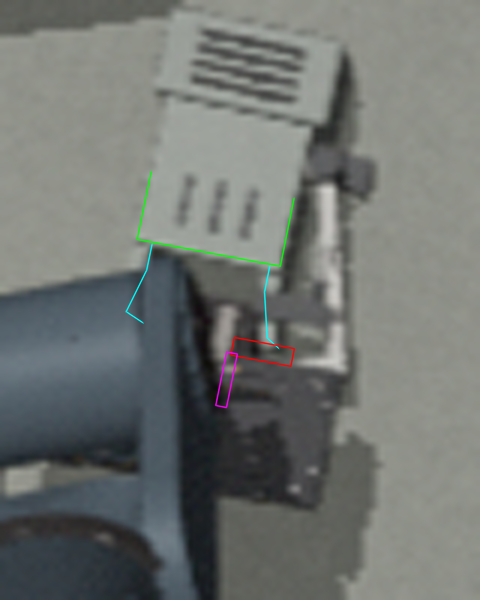

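Nose is about 20 mm inside the mouth and the forces are small. I'll continue.

```bash
python3 -m crank '[{"offset":[0,0.005,0],"spin":0},{"offset":[0,0.005,0],"spin":0},{"offset":[0,0,0],"spin":0}]' 0.05
python3 -m crank '[{"offset":[0,0.005,0],"spin":0},{"offset":[0,0.005,0],"spin":0},{"offset":[0,0,0],"spin":0}]' 0.05
python3 -m crank '[{"offset":[0,0.005,0],"spin":0},{"offset":[0,0.003,0],"spin":0},{"offset":[0,0,0],"spin":0}]' 0.05
python3 -c "
from cfg import *
where(fS);print(bot.read_state()['moment'])"
```

```text
time_s: 24.8
position: [0.5869, 0.2302, 0.2016]
tcp_rot: [[-0.001, 0.985, -0.17], [0.0, -0.17, -0.985], [-1.0, -0.001, 0.0]]
force: [-1.2, 0.7, 5.7]
opening: 0.732
time_s: 25.1
position: [0.5967, 0.2285, 0.2016]
tcp_rot: [[-0.001, 0.985, -0.17], [0.0, -0.17, -0.985], [-1.0, -0.001, 0.0]]
force: [-2.4, 0.2, 5.5]
opening: 0.736
time_s: 25.4
position: [0.6043, 0.2272, 0.2016]
tcp_rot: [[-0.002, 0.985, -0.17], [0.0, -0.17, -0.985], [-1.0, -0.002, 0.0]]
force: [-2.7, 1.5, 6.4]
opening: 0.735
t 25.4 tip in dock mm [-25.6  -0.1  19.6] yaw err -0.0008 F [-2.7  1.5  6.4] down [-0.002  0.    -1.   ]
[0.26467918 0.43630516 0.02693866]
```

```bash
python3 -m crank '[{"offset":[0,0,0],"spin":0},{"offset":[0,0,0],"spin":0},{"offset":[0,0,0],"spin":0},{"offset":[0,0,0],"spin":0},{"offset":[-0.03,0,0],"spin":0},{"offset":[-0.03,0,0],"spin":0},{"offset":[-0.03,0,0],"spin":0},{"offset":[0,-0.03,0],"spin":0},{"offset":[0,-0.025,0],"spin":0},{"offset":[0,0,0],"spin":0}]' 0.073
python3 -m crank '[{"offset":[0,0,-0.003],"spin":0},{"offset":[0,0,0],"spin":0},{"offset":[0,0,0],"spin":0},{"offset":[0,0,0],"spin":0},{"offset":[0,0,0],"spin":0},{"offset":[0,0,0],"spin":0},{"offset":[0,0,0],"spin":0},{"offset":[0,0,0],"spin":0},{"offset":[0,0,0],"spin":0}]' 0
python3 - <<'E'
from cfg import *
where(fS);to(fS,-80,3,15)
from ov import *
for n in("scene",):
    c=bot.capture(n);it=[(fS,model("S"))]
    cv2.imwrite(f"pics/t_{n}.png",ov(c,it,320,160,430,270,5.4))
E
```

```text
time_s: 26.4
position: [0.5471, 0.2368, 0.2908]
tcp_rot: [[-0.005, 0.986, -0.168], [-0.001, -0.168, -0.986], [-1.0, -0.005, 0.002]]
force: [0.3, 0.0, -1.0]
opening: 0.838
time_s: 27.3
position: [0.5512, 0.2394, 0.2911]
tcp_rot: [[0.0, 0.986, -0.169], [0.0, -0.169, -0.986], [-1.0, 0.0, -0.0]]
force: [0.5, 0.1, -1.1]
opening: 0.102
t 27.3 tip in dock mm [-80.1   2.9 109.1] yaw err -0.0001 F [ 0.5  0.1 -1.1] down [ 0.  0. -1.]
d_world [ 0.0001  0.0001 -0.0941] tool off NOW [ 0.0941  0.0001 -0.0001] spin -0.0001
   after spin off [ 0.0941  0.0001 -0.0001]
```

View pics/t_scene.png

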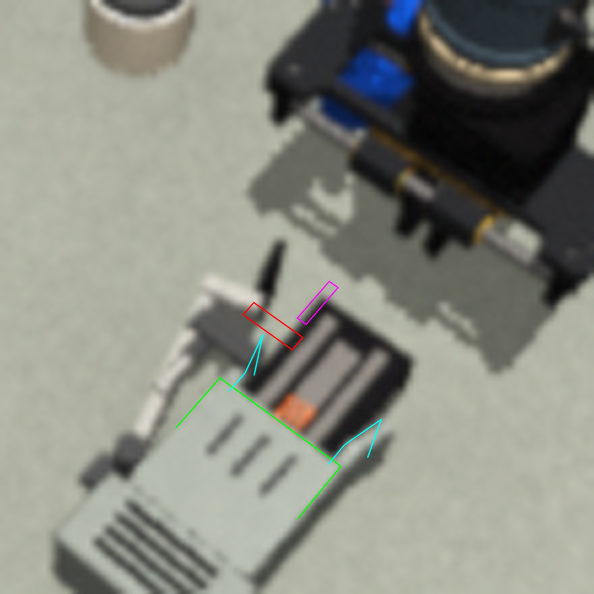

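```bash
python3 -m crank '[{"offset":[0.03,0,0],"spin":0},{"offset":[0.03,0,0],"spin":0},{"offset":[0.03,0,0],"spin":0},{"offset":[0.003,0,0],"spin":0},{"offset":[0,0.01,0],"spin":0},{"offset":[0,0.01,0],"spin":0},{"offset":[0,0.01,0],"spin":0},{"offset":[0,0.01,0],"spin":0},{"offset":[0,0,0],"spin":0}]' 0
python3 -m crank '[{"offset":[0,0.006,0],"spin":0},{"offset":[0,0.006,0],"spin":0},{"offset":[0,0.006,0],"spin":0},{"offset":[0,0,0],"spin":0}]' 0
python3 -m crank '[{"offset":[0,0.005,0],"spin":0},{"offset":[0,0.004,0],"spin":0},{"offset":[0,0,0],"spin":0}]' 0
python3 -c "
from cfg import *
where(fS)"
```

```text
time_s: 28.25
position: [0.593, 0.2322, 0.1994]
tcp_rot: [[0.005, 0.985, -0.17], [0.001, -0.17, -0.985], [-1.0, 0.005, -0.002]]
force: [0.1, -0.3, -0.1]
opening: 0.006
time_s: 28.65
position: [0.6085, 0.2295, 0.1979]
tcp_rot: [[-0.001, 0.986, -0.169], [-0.0, -0.169, -0.986], [-1.0, -0.001, 0.0]]
force: [-2.7, 0.2, 1.5]
opening: 0.007
time_s: 28.95
position: [0.6182, 0.2279, 0.198]
tcp_rot: [[0.003, 0.986, -0.169], [0.0, -0.169, -0.986], [-1.0, 0.003, -0.001]]
force: [0.2, -0.4, -0.6]
opening: 0.006
t 28.95 tip in dock mm [-12.1   2.9  16. ] yaw err -0.0001 F [ 0.2 -0.4 -0.6] down [ 0.003  0.    -1.   ]
```

```bash
python3 -m crank '[{"offset":[0,0.003,0],"spin":0},{"offset":[0,0,0],"spin":0}]' 0
python3 -m crank '[{"offset":[0,0.003,0],"spin":0},{"offset":[0,0,0],"spin":0}]' 0
python3 -m crank '[{"offset":[0,0.002,0],"spin":0},{"offset":[0,0,0],"spin":0}]' 0
python3 - <<'E'
from cfg import *
where(fS)
from ov import *
for n in("scene",):
    c=bot.capture(n);it=[(fS,model("S"))]
    cv2.imwrite(f"pics/u_{n}.png",ov(c,it,320,160,430,270,5.4))
E
```

```text
time_s: 29.15
position: [0.6207, 0.2274, 0.198]
tcp_rot: [[0.001, 0.986, -0.169], [0.0, -0.169, -0.986], [-1.0, 0.001, -0.0]]
force: [-0.2, 0.5, -0.7]
opening: 0.002
time_s: 29.35
position: [0.6218, 0.2272, 0.1979]
tcp_rot: [[-0.005, 0.986, -0.169], [0.0, -0.169, -0.986], [-1.0, -0.005, 0.001]]
force: [-4.8, 1.4, 3.3]
opening: 0.006
time_s: 29.55
position: [0.6225, 0.2272, 0.1978]
tcp_rot: [[-0.009, 0.986, -0.169], [0.0, -0.169, -0.986], [-1.0, -0.009, 0.001]]
force: [-8.4, 2.6, 5.0]
opening: 0.007
t 29.55 tip in dock mm [-7.7  2.9 15.8] yaw err -0.0002 F [-8.4  2.6  5. ] down [-0.009  0.    -1.   ]
```

View pics/u_scene.png

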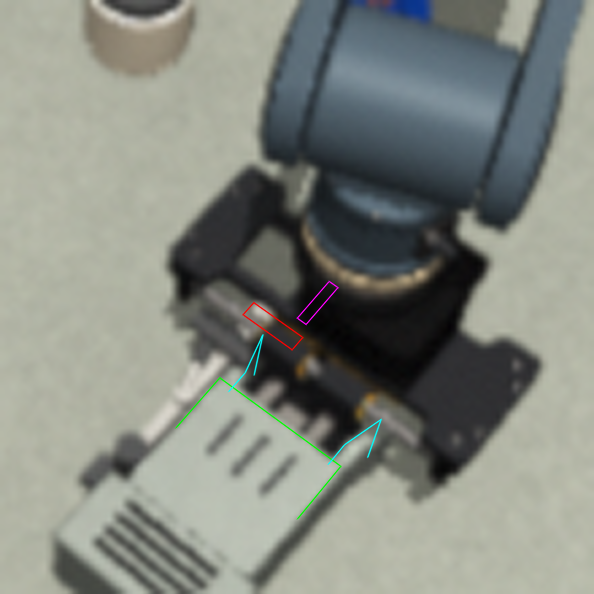

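```bash
python3 -m crank '[{"offset":[0,0.002,0],"spin":0},{"offset":[0,0.001,0],"spin":0},{"offset":[0,0,0],"spin":0}]' 0
python3 -m crank '[{"offset":[0,-0.01,0],"spin":0},{"offset":[0,-0.008,0],"spin":0},{"offset":[-0.04,0,0],"spin":0},{"offset":[-0.04,0,0],"spin":0},{"offset":[-0.04,0,0],"spin":0},{"offset":[0,-0.04,0],"spin":0},{"offset":[0,-0.04,0],"spin":0},{"offset":[0,0,0],"spin":0}]' 0
python3 - <<'E'
from cfg import *
where(fS)
from ov import *
def pk(f,l,x):
    p=tow(f,np.array([x,0,0])/1000); return (F(p[0],p[1],f[2]),pack(l))
c=bot.capture("scene");it=[(fS,model("S")),pk(fS,95,52),(fL,model("L")),pk(fL,130,69)]
cv2.imwrite("pics/v_scene.png",np.hstack([ov(c,it,320,170,420,280,4),ov(c,it,220,120,320,230,4)]))
E
```

```text
time_s: 29.9
position: [0.6236, 0.2271, 0.1977]
tcp_rot: [[-0.015, 0.985, -0.169], [-0.0, -0.169, -0.986], [-1.0, -0.015, 0.003]]
force: [-13.5, 2.3, 9.1]
opening: 0.005
time_s: 30.7
position: [0.5261, 0.2431, 0.3179]
tcp_rot: [[-0.007, 0.986, -0.167], [-0.001, -0.167, -0.986], [-1.0, -0.006, 0.002]]
force: [-0.1, -0.6, -0.5]
opening: 0.008
t 30.7 tip in dock mm [-105.4    2.3  135.9] yaw err 0.002 F [-0.1 -0.6 -0.5] down [-0.007 -0.001 -1.   ]
```

View pics/v_scene.png

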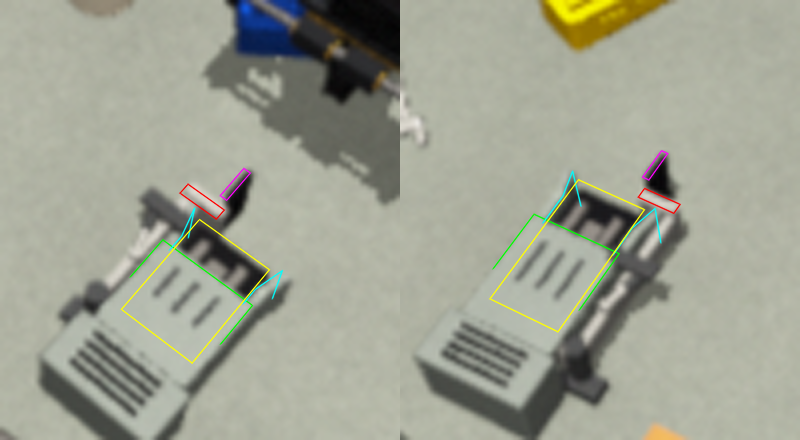

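Both tails sit on the "home" outline and both hooks are in the shut position. I'll do one numeric check with depth.

```bash
python3 - <<'E'
from cfg import *
for n in("scene","top"):
    c=bot.capture(n);d=c["depth"];v,u=np.nonzero(d>0);P=unproj(c,u,v,d=d[v,u]).reshape(-1,3)
    for nm,f in(("L",fL),("S",fS)):
        q=tol(f,P)*1000
        g=(np.abs(q[:,1])<18)&(q[:,0]>-40)&(q[:,0]<45)&(q[:,2]>30)&(q[:,2]<62)
        print(n,nm,g.sum(),np.round(np.percentile(q[g,0],[0,2,5]),1) if g.any() else "")
        s=1 if nm=="L" else -1
        g=(q[:,0]>-18)&(q[:,0]<0)&(s*q[:,1]>0)&(s*q[:,1]<110)&(q[:,2]>40)&(q[:,2]<60)
        print("  hook |y| range",np.round(np.percentile(s*q[g,1],[0,5,95,100]),1) if g.any() else "")
print(bot.read_state()["force"])
E
```

```text
scene L 107 [2.9 4.  5.4]
  hook |y| range [20.7 24.3 54.1 54.9]
scene S 129 [1.4 2.7 4.1]
  hook |y| range [20.7 21.3 52.2 54.5]
top L 133 [4.1 4.3 4.5]
  hook |y| range [24.3 24.9 54.6 54.7]
top S 140 [0.9 2.3 2.9]
  hook |y| range [21.2 22.7 53.4 54.8]
[ 0.5179704  -0.20701027 -0.29906648]
```

```bash
python3 -c "
from rig import bot
print(bot.hand_in())"
```

```text
the job is handed in; nothing more can be done
None
```

Both packs are on charge: the long one in the deep dock, the short one in the shallow dock. I handed the job in at about 31 s of the 72 s limit; the hand-in reports no verdict.

At each dock I pressed the latch tab with closed fingers until the latch stayed open. I then gripped the pack, squared it to the bay and slid it into the mouth. After letting go, I pushed the tail with closed fingers to the back stop until the latch snapped shut.

**Final checks**
- **Pack positions:** depth readings put the long pack's tail 3–4 mm inside its mouth and the short pack's 1–3 mm inside. The nominal value is 4 mm, and up to 9 mm short is allowed. The short reading differs by 1–3 mm, about what my dock-pose estimate could be off by.
- **Latches:** both hook tips were within about 3 mm of the shut position (22 mm off the centre line).
- **Forces:** the highest reading I saw was about 16 N, while pressing the short pack against its stop.
- **Bystanders and look-alikes:** I planned the moves to clear them, and they looked unmoved where they showed in the pictures. I did not measure them afterwards.
- **Robot:** it was clear of everything at hand-in, with the wrist force near zero.

No check failed.

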